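# Pin the busbar links in line on the assembly jig

### The arm

A 6-joint arm with a two-finger parallel gripper is mounted at the origin on a cart in front of the work surface, level with it; the furniture and walls round the work are solid. World frame = base frame: x ahead of the robot, y to its left, z up, the work surface at z = 0. Lengths are in m, angles in rad, forces in N, time in s.
With the tool pointing down it reaches from about 0.25 to 0.775 m from the base axis. Payload 4 kg.
Tool frame: the origin (TCP) lies at the very end of the fingers, on their centre line; the grasp point (between the pads) lies 19 mm behind it (robot.pinch_z is the distance from the TCP to the grasp point, in m); z points along the fingers, y is the line along which they close (so a half turn about z gives the same grasp; the last joint's range is limited). The gripper opens to 94 mm and grips with 3 to 60 N. Pads are 16 mm wide; open, the fingers measure 119 mm over their backs; the gripper's body (75 mm by 177 mm) begins 78 mm behind the grasp point.
Start: joints at [1.059, 0.087, 1.371, -0, 1.684, -0.103], TCP at [0.219, 0.505, 0.206] pointing down, gripper open.
Joint ranges: [-3.1, 3.1], [-0.76, 2.03], [0.27, 2.55], [-1.08, 4.22], [0.17, 2.65], [-2.57, 2.57]. Speed limits (rad/s): [2.79, 2.79, 3.14, 3.14, 3.14, 3.14].

### API

Orientations are given as [roll, pitch, yaw] about the fixed x, y, z axes, in that order (R = Rz(yaw) Ry(pitch) Rx(roll)).
In Python, from bench import robot gives the robot as it stands.
- The arm moves only by the tool arm_command, never from a script. Its argument "targets" is one flat list of numbers, 7 for each row, row after row: the turn, a rotation vector about the tool's x, y, z in degrees, then the shift along the tool's x, y, z in mm, then the closure, from -1 (fully open) to 1 (shut). In form: [ax, ay, az, x, y, z, hand, ax, ay, az, x, y, z, hand, ...]. A call has 1 to 20 rows; each row is the pose to reach, as a shift and turn from the pose commanded when the call began, along the tool's axes at that moment; what a row does not reach only later rows make up. A row lasts 1/10 s, in which the tool goes at most 50 mm and 8.59 degrees, less where a joint would pass 70% of its speed; a pose out of reach is approached as far as the arm can. A call with a gripper value outside its range is refused whole. The fingers move at their own pace and stop on an object; the grip force is fixed at half the most. Time passes only in rows, so rows that repeat a pose let the fingers close. It gives the time, the measured TCP pose, the force, the opening and the grip force at its end, in the units of the state.
- robot.get_obs(): the state, without advancing time (a new reading comes with each control period).
- robot.snapshot(name): name is "scene" or "side" or "wrist"; returns a dict with "color" (384x512x3 uint8, red, green, blue), "range_z" (384x512 float32, m along the optical axis (not along the pixel's ray), 0 where there is no reading), "fx", "fy", "cx", "cy" (pixels), "dist_coeffs" ([k1, k2, p1, p2, k3] as OpenCV has them; the pictures are not rectified), "T" (4x4, takes a point from camera to world coordinates); the wrist camera has in their place "T_tool_cam" (4x4, takes a point from camera to tool coordinates, whose origin is the TCP and whose axes are the flange's). Camera axes: x right, y down, z forward; pixel columns grow to the right and rows downward; lengths in m; the calibration is good to about 2 mm. A picture is of the moment at which its call begins: read the wrist's pose just before it.
- robot.close_job(): hands the job in; it is judged then, once.
The state is a dict: "time": time; "joint_positions": joint angles; "qvel": joint speeds; "joint_torque": joint torques, N m; "tool_pos": TCP position; "ee_rot": TCP orientation; "wrist_force": force on the tool from outside, world axes, zero at the start; "wrist_torque": the same for the moment, N m; "width": finger opening in m; "finger_force": force on a finger pad.
Only numpy, scipy, OpenCV 4.12 (cv2) and the standard library are available. Lean on these libraries where they do the work, as an engineer would, in place of code of your own. Each camera call takes 0.05 s, during which the arm holds its last target. There are 200 camera calls.

### The job

Lay every copper busbar link flat in a station of its own on the raised jig, and push a tapered drift down through each link and the bore under it until the drift's collar sits on the link, so that the hole is pulled into line with the bore; leave the drifts standing in. Every old dowel stub still in a bore of the jig must be driven out through the bottom, also from a station that gets no link; drifts that you do not need stay upright in the rack or in a bore, and the other things on the bench stay where they are.

Things in the scene. Friction and masses are not known exactly. Their poses are not given: they have to be found in the camera images.
- jig: Fixed assembly jig: aluminium deck 120 (x) by 290 (y) by 20 mm on two end walls, open below at front and back; deck top 86 mm above the bench, underside 66 mm, base plate 4 mm thick on the bench. Three stations in a row along its y, alike. Origin: on the bench below the middle bore; x points away from the robot, across the row; z up. Yaw varies by 0.25.
- bore0 (a point): Centre of the left (+y) bore at the deck's top, axes as the jig's. Three 16 mm bores go straight through the 20 mm deck, 95 mm apart, each the middle of a station for one link, which lies flat on the deck with its 64 mm side along the jig's x.
- bore1 (a point): Centre of the middle bore at the deck's top, axes as the jig's. At each station a low sloping lip at the robot's side (its foot 39.5 mm from the bore) and four small sloping corner guides (feet 26 mm to either side, from 17 to 31 mm along x, so that the middle of the link's sides stays free for fingers), all under 12 mm high.
- bore2 (a point): Centre of the right (-y) bore at the deck's top, axes as the jig's. At each station's far side stands a spring pad, 10 mm high, its face 28 mm from the bore; it gives way 10 mm (1.2 N, then 400 N/m). So a link laid between lip and pad has its hole 4 to 7.5 mm nearer the robot than the bore, and 2 mm play to either side; only a drift through both brings it into line.
- link0: Copper busbar link, a flat plate 64 (x) by 48 (y) by 12 mm, 0.25 kg, with a 16 mm hole through its centre. Origin: centre of the underside, in line with the hole; z up. Lies flat on the bench to the right at the start. It may be absent (None). All links are alike and fit any station, either way round.
- link1: Copper busbar link, a flat plate 64 (x) by 48 (y) by 12 mm, 0.25 kg, with a 16 mm hole through its centre. Origin: centre of the underside, in line with the hole; z up. Lies flat on the bench to the right at the start. It may be absent (None). All links are alike and fit any station, either way round.
- link2: Copper busbar link, a flat plate 64 (x) by 48 (y) by 12 mm, 0.25 kg, with a 16 mm hole through its centre. Origin: centre of the underside, in line with the hole; z up. Lies flat on the bench to the right at the start. It may be absent (None). All links are alike and fit any station, either way round.
- stub0: Old steel dowel stub, 15 mm in diameter and 14 mm long, origin at the centre of its lower end. Sits in the left bore, its top 3 mm below the deck's top, held by two spring balls in the bore's wall near the underside; a push of about 5 N from above drives it down past them and it drops onto the base plate. It may be absent (None).
- stub1: Old steel dowel stub, 15 mm in diameter and 14 mm long, origin at the centre of its lower end. Sits in the middle bore, its top 3 mm below the deck's top, held by two spring balls in the bore's wall near the underside; a push of about 5 N from above drives it down past them and it drops onto the base plate. It may be absent (None).
- stub2: Old steel dowel stub, 15 mm in diameter and 14 mm long, origin at the centre of its lower end. Sits in the right bore, its top 3 mm below the deck's top, held by two spring balls in the bore's wall near the underside; a push of about 5 N from above drives it down past them and it drops onto the base plate. It may be absent (None).
- rack: Fixed plywood rack 190 (x) by 50 (y) by 75 mm high, standing on the 3 mm cutting mat to the left, with three 16.5 mm holes 60 mm apart along its own x. Origin: under the middle hole at the rack's foot.
- drift0: Tapered steel drift, 117 mm long, 0.18 kg, hung upright in the rack by its collar. Origin: the tip; z up along it. From the tip: cone 5 to 15 mm wide over 32 mm, shank 15 mm wide to 62 mm, collar 26 mm wide to 67 mm, square black handle 20 x 20 mm (sides along x, y) to 117 mm. With the collar on a link on the deck the tip is 50 mm below the deck top (62 mm without link).
- drift1: Tapered steel drift, 117 mm long, 0.18 kg, hung upright in the rack by its collar. Origin: the tip; z up along it. From the tip: cone 5 to 15 mm wide over 32 mm, shank 15 mm wide to 62 mm, collar 26 mm wide to 67 mm, square black handle 20 x 20 mm (sides along x, y) to 117 mm. With the collar on a link on the deck the tip is 50 mm below the deck top (62 mm without link).
- drift2: Tapered steel drift, 117 mm long, 0.18 kg, hung upright in the rack by its collar. Origin: the tip; z up along it. From the tip: cone 5 to 15 mm wide over 32 mm, shank 15 mm wide to 62 mm, collar 26 mm wide to 67 mm, square black handle 20 x 20 mm (sides along x, y) to 117 mm. With the collar on a link on the deck the tip is 50 mm below the deck top (62 mm without link).
- tip_card: Bystander: flat blue carton, 40 by 75 by 16 mm, lying in front of the jig.
- wick_reel: Bystander: flat white reel, 41 mm across, 15 mm high.
- battery_9v: Bystander: block battery 27 by 51 by 18 mm.
- fuse_box: Bystander: small carton 30 by 48 by 22 mm.
There are look-alikes about, which are no part of the job. What is shaped like the drift2 but purple is not meant.

How it is judged:
By the outcome, as a careful person would: the job done as asked, in the order asked, and still so for the second after the job is handed in, with the robot touching nothing.
Of link0, link1, link2 only 2 to 3 are there at a start; the rules pass over those that are not, and their reading is None.
Of stub0, stub1, stub2 only 2 to 3 are there at a start; the rules pass over those that are not, and their reading is None.
At some moment in a run one of link0, link1, link2 may be knocked a few centimetres aside while the robot is not near it.
It also fails if it takes over 210 s, if anything falls off the work surface, if the arm or the gripper's body presses on something with over 40 N, if the wrist force passes 120 N, or if a joint passes its speed limit or range.

## Working session

There is one attempt and no reset: what is moved stays moved. The work goes in short steps, Python scripts to look and compute and a tool call to move; the robot and the scene stay as the last step left them, time stands still between calls to the robot, and variables do not carry over. Pictures are saved under pics/ and viewed, at most 14 in all, crops included, and the job is handed in when it is done.

Besides the shell and the picture viewer there is one more tool, called after ">>>" as name(argument=value, ...) on one line, values as JSON. arm_command: Moves the arm, as the interface text tells. Its arguments: {"type":"object","properties":{"targets":{"type":"array"}},"required":["targets"]}

```bash
ls; mkdir -p pics
python3 - <<'E'
from bench import robot
import cv2,numpy as np
o=robot.get_obs();print(o)
for n in("scene","side","wrist"):
    s=robot.snapshot(n);np.savez(f"{n}0.npz",**s)
    cv2.imwrite(f"pics/{n}0.png",s["color"][:,:,::-1])
    print(n,s["fx"],s["fy"],s["cx"],s["cy"],s["dist_coeffs"],s.get("T",s.get("T_tool_cam")))
E
```

```text
pics
{'time': 0.0, 'joint_positions': array([ 1.05890138e+00,  8.79710058e-02,  1.37223600e+00, -2.58713297e-05,
        1.68361067e+00, -1.03097334e-01]), 'qvel': array([ 9.01357192e-05,  2.15804309e-04, -1.38375199e-03,  5.07293327e-04,
        1.16912056e-03, -1.78154646e-03]), 'joint_torque': array([ 6.51953815e-04, -3.40170872e+01, -3.02431118e+01,  7.20100547e-02,
        3.26351461e-02, -1.77990000e-04]), 'tool_pos': array([0.21836906, 0.50419318, 0.20430471]), 'ee_rot': array([-3.13937680e+00, -2.03410264e-04,  2.73279193e+00]), 'wrist_force': array([ 0.59045424, -1.24865784, -0.62135978]), 'wrist_torque': array([ 0.00439497, -0.00792408,  0.01718015]), 'finger_force': 0.0, 'width': 0.09372071905395554}
scene 350.25657336579394 350.25657336579394 252.7178200982286 190.98418690769623 [-0.09834428  0.          0.          0.          0.        ] [[ 0.90679369 -0.3016718   0.29448146  0.20725238]
 [-0.42116312 -0.67911123  0.60119012 -0.61768399]
 [ 0.01862357 -0.66918014 -0.74286682  1.01123959]
 [ 0.          0.          0.          1.        ]]
side 389.5133942789681 389.5133942789681 255.5387686941557 193.7344859422509 [0.02503052 0.         0.         0.         0.        ] [[-0.88726281 -0.32229376  0.32998703  0.19961586]
 [-0.46097507  0.59423001 -0.65908473  0.87889249]
 [ 0.0163307  -0.73689716 -0.67580757  0.86496597]
 [ 0.          0.          0.          1.        ]]
wrist 321.5903195504011 321.5903195504011 253.60828480678512 189.67970705529518 [-0.00328776  0.          0.          0.          0.        ] [[-4.79260082e-04 -9.69373603e-01 -2.45590285e-01  7.15121272e-02]
 [ 9.99999882e-01 -4.85254266e-04 -3.61062692e-05 -4.42857967e-04]
 [-8.41732692e-05 -2.45590273e-01  9.69373721e-01 -1.79858857e-01]
 [ 0.00000000e+00  0.00000000e+00  0.00000000e+00  1.00000000e+00]]
```

View pics/scene0.png

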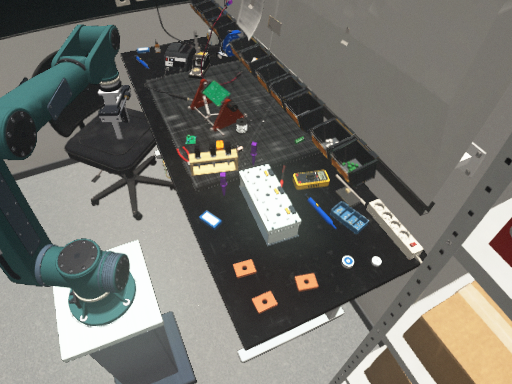

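View pics/side0.png

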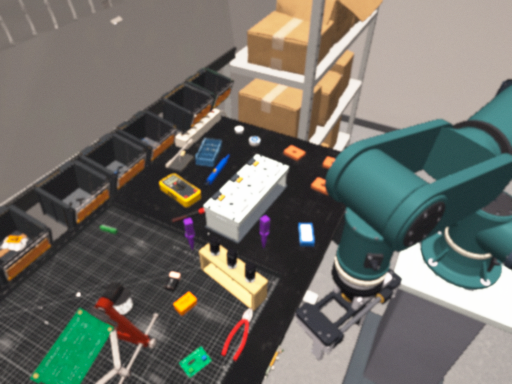

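```bash
cat > h.py <<'E'
from bench import robot
import cv2,numpy as np
from scipy.spatial.transform import Rotation as R
def pose(o=None):
    o=o or robot.get_obs();T=np.eye(4);T[:3,:3]=R.from_euler('xyz',o["ee_rot"]).as_matrix();T[:3,3]=o["tool_pos"];return T
def shot(n,save=None):
    T=pose();s=robot.snapshot(n)
    s["T"]=s["T"] if "T" in s else T@s["T_tool_cam"]
    if save:cv2.imwrite(f"pics/{save}.png",s["color"][:,:,::-1])
    return s
def ray(s,uv):
    K=np.array([[s["fx"],0,s["cx"]],[0,s["fy"],s["cy"]],[0,0,1]])
    p=cv2.undistortPoints(np.array(uv,float).reshape(-1,1,2),K,np.array(s["dist_coeffs"]))[:,0]
    return np.c_[p,np.ones(len(p))]@s["T"][:3,:3].T
def onplane(s,uv,z):
    d=ray(s,uv);c=s["T"][:3,3];return c+d*((z-c[2])/d[:,2])[:,None]
def proj(s,P):
    K=np.array([[s["fx"],0,s["cx"]],[0,s["fy"],s["cy"]],[0,0,1]])
    M=np.linalg.inv(s["T"]);return cv2.projectPoints(np.array(P,float).reshape(-1,1,3),cv2.Rodrigues(M[:3,:3])[0],M[:3,3],K,np.array(s["dist_coeffs"]))[0][:,0]
def cloud(s):
    h,w=s["range_z"].shape;v,u=np.mgrid[:h,:w];d=ray(s,np.c_[u.ravel(),v.ravel()]);return (s["T"][:3,3]+d*s["range_z"].reshape(-1,1)).reshape(h,w,3)
def hsv(s,lo,hi):
    return cv2.inRange(cv2.cvtColor(s["color"],cv2.COLOR_RGB2HSV),np.array(lo),np.array(hi))
def links(s,z=.012):
    out=[];m=hsv(s,(4,100,90),(16,255,255))
    for c in cv2.findContours(m,cv2.RETR_EXTERNAL,cv2.CHAIN_APPROX_NONE)[0]:
        if cv2.contourArea(c)<80:continue
        P=onplane(s,c[:,0],z)[:,:2];(cx,cy),(w,h),a=cv2.minAreaRect((P*1000).astype(np.float32))
        if w<h:a+=90
        out.append((round(cx),round(cy),round(max(w,h)),round(min(w,h)),round((a+90)%180-90,1),c[:,0].mean(0).round()))
    return out
def go(*wps):
    """waypoints (x,y,z,yaw) tool down -> turn deg & shift mm from the present pose"""
    T=pose()
    for x,y,z,yaw in wps:
        Rt=R.from_euler('xyz',[np.pi,0,yaw]).as_matrix()
        rv=np.degrees(R.from_matrix(T[:3,:3].T@Rt).as_rotvec());d=T[:3,:3].T@(np.array([x,y,z])-T[:3,3])*1000
        print("turn",rv.round(1),"shift",d.round(1))
E
python3 - <<'E'
from h import *
for n in("scene","side"):
    s=dict(np.load(n+"0.npz"));print(n,*links(s),sep="\n")
    C=cloud(s)
    for z in(.086,.078):
        m=(abs(C[:,:,2]-z)<.006)&(C[:,:,0]>.2)&(C[:,:,0]<.8)&(abs(C[:,:,1])<.5)
        k,l,st,ce=cv2.connectedComponentsWithStats(m.astype(np.uint8))
        for i in range(1,k):
            if st[i,4]>60:
                P=C[l==i];print(z,st[i,4],ce[i].round(),P.mean(0).round(3),cv2.minAreaRect((P[:,:2]*1000).astype(np.float32)))
    m=hsv(s,(125,80,40),(155,255,255))
    k,l,st,ce=cv2.connectedComponentsWithStats(m)
    for i in range(1,k):
        if st[i,4]>30:P=C[l==i];print("purple",ce[i].round(),np.median(P,0).round(3),P[:,2].max().round(3))
E
```

```text
scene
(813, -591, 224, 97, -88.8, array([436., 354.]))
(447, -229, 68, 54, 1.2, array([264., 301.]))
(595, -224, 69, 55, -13.0, array([306., 282.]))
(438, -100, 68, 55, -6.0, array([244., 268.]))
0.086 1937 [268. 198.] [0.61  0.083 0.087] ((616.2220458984375, 97.5028076171875), (294.3744201660156, 122.44507598876953), 85.75308227539062)
0.078 372 [212. 157.] [0.509 0.368 0.077] ((511.7058410644531, 372.8012390136719), (56.00157928466797, 189.5651397705078), 76.4052963256836)
0.078 77 [282. 227.] [ 0.598 -0.045  0.079] ((601.26611328125, -46.459075927734375), (28.479854583740234, 121.4764404296875), 72.07342529296875)
purple [253. 150.] [0.666 0.324 0.087] 0.122
purple [223. 181.] [0.495 0.222 0.081] 0.12
side
(692, 601, 183, 46, -11.5, array([121., 323.]))
(586, 483, 59, 48, 72.8, array([185., 303.]))
(1037, 565, 144, 40, 89.6, array([ 27., 259.]))
(1035, 332, 154, 38, -85.1, array([ 92., 206.]))
(452, -90, 86, 50, -63.9, array([320., 186.]))
(1039, 156, 160, 38, -89.8, array([131., 173.]))
(468, -227, 73, 35, 89.5, array([328., 161.]))
(598, -221, 80, 72, -14.0, array([294., 152.]))
[... 640 characters left out ...]
6, 42.11623764038086), 41.88845443725586)
0.086 116 [231. 268.] [0.51  0.382 0.083] ((511.6722717285156, 379.7937316894531), (36.302310943603516, 61.51108932495117), 83.51384735107422)
0.086 80 [248. 280.] [0.457 0.397 0.083] ((455.919677734375, 397.7257080078125), (45.938350677490234, 26.237272262573242), 35.03186798095703)
0.078 235 [246. 205.] [0.586 0.164 0.078] ((568.9695434570312, 117.6275634765625), (315.46112060546875, 110.94515228271484), 63.75223922729492)
0.078 963 [234. 270.] [0.505 0.383 0.079] ((514.5934448242188, 373.5754089355469), (52.250328063964844, 191.5648193359375), 75.79638671875)
purple [264. 229.] [0.499 0.228 0.072] 0.865
purple [189. 230.] [0.669 0.333 0.076] 0.865
```

Run:
```python
from h import *
go((.512,.375,.24,2.897))
```

```text
turn [-0.1 -0.  -9.4] shift [-320.8   -2.   -35.5]
```

>>> arm_command(targets=[-0.1,0,-9.4,-321,-2,-35.5,-1,-0.1,0,-9.4,-321,-2,-35.5,-1,-0.1,0,-9.4,-321,-2,-35.5,-1,-0.1,0,-9.4,-321,-2,-35.5,-1,-0.1,0,-9.4,-321,-2,-35.5,-1,-0.1,0,-9.4,-321,-2,-35.5,-1,-0.1,0,-9.4,-321,-2,-35.5,-1,-0.1,0,-9.4,-321,-2,-35.5,-1,-0.1,0,-9.4,-321,-2,-35.5,-1,-0.1,0,-9.4,-321,-2,-35.5,-1,-0.1,0,-9.4,-321,-2,-35.5,-1])

```text
time: 1.25
tool_pos: [0.511, 0.3761, 0.2411]
ee_rot: [3.14, -0.0, 2.899]
wrist_force: [0.0, 0.8, -0.2]
width: 0.0939
finger_force: 0.0
```

Run:
```python
from h import *
s=shot("wrist","rack");np.savez("rack.npz",**s);C=cloud(s)
print(robot.get_obs()["tool_pos"])
for z in(.133,.078):
    m=((abs(C[:,:,2]-z)<.005)&(abs(C[:,:,0]-.51)<.15)&(abs(C[:,:,1]-.375)<.1)).astype(np.uint8)
    k,l,st,ce=cv2.connectedComponentsWithStats(m)
    for i in range(1,k):
        if st[i,4]>60:
            c=cv2.findContours((l==i).astype(np.uint8),0,1)[0][0][:,0];P=onplane(s,c,z)
            print(z,st[i,4],ce[i].round(),(np.median(C[l==i],0)).round(4),cv2.minAreaRect((P[:,:2]*1000).astype(np.float32)))
im=s["color"][:,:,::-1];cv2.imwrite("pics/rack2.png",im)
go((.617,.096,.24,3.067))
```

```text
[0.51113397 0.37614463 0.24122448]
0.133 517 [251. 126.] [0.4555 0.3874 0.1333] ((455.6265869140625, 387.33734130859375), (19.880115509033203, 20.14063835144043), 69.77153015136719)
0.133 463 [251. 191.] [0.5131 0.3728 0.1333] ((513.2348022460938, 372.9115295410156), (19.84970474243164, 20.841318130493164), 86.4518051147461)
0.133 413 [251. 251.] [0.5708 0.3584 0.1334] ((570.869384765625, 358.4756774902344), (19.89323616027832, 21.60337257385254), 81.6873550415039)
0.078 5835 [251. 166.] [0.495  0.376  0.0786] ((514.2295532226562, 372.6519775390625), (50.08718490600586, 189.16708374023438), 75.97686004638672)
turn [ 0.1  0.  -9.6] shift [-170.1 -246.5    0.7]
```

View pics/rack.png

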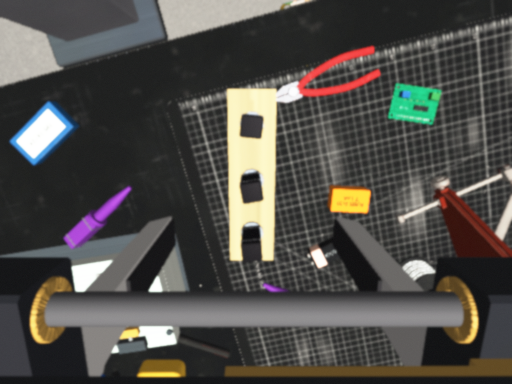

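>>> arm_command(targets=[0.1,0,-9.6,-170,-246.5,0,-1,0.1,0,-9.6,-170,-246.5,0,-1,0.1,0,-9.6,-170,-246.5,0,-1,0.1,0,-9.6,-170,-246.5,0,-1,0.1,0,-9.6,-170,-246.5,0,-1,0.1,0,-9.6,-170,-246.5,0,-1,0.1,0,-9.6,-170,-246.5,0,-1,0.1,0,-9.6,-170,-246.5,0,-1,0.1,0,-9.6,-170,-246.5,0,-1,0.1,0,-9.6,-170,-246.5,0,-1])

```text
time: 2.3
tool_pos: [0.617, 0.0969, 0.2409]
ee_rot: [3.141, 0.001, 3.067]
wrist_force: [0.2, -0.7, 0.7]
width: 0.0938
finger_force: 0.0
```

Run:
```python
from h import *
s=shot("wrist","jig");np.savez("jig.npz",**s);C=cloud(s)
m=((abs(C[:,:,2]-.086)<.004)&(abs(C[:,:,0]-.617)<.15)&(abs(C[:,:,1]-.096)<.2)).astype(np.uint8)
P=C[m>0];print(cv2.minAreaRect((P[:,:2]*1000).astype(np.float32)))
go((.513,.3729,.24,2.897))
```

```text
((617.2424926757812, 94.14279174804688), (291.2197265625, 118.89418029785156), 85.71153259277344)
turn [0.  0.  9.8] shift [124.3 267.6   0.9]
```

View pics/jig.png

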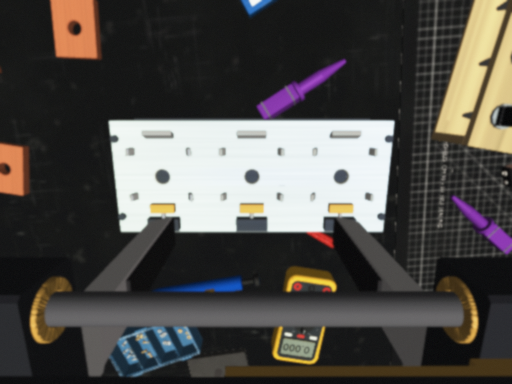

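Run:
```python
from h import *
s=dict(np.load("jig.npz"));C=cloud(s)
g=cv2.cvtColor(s["color"],cv2.COLOR_RGB2GRAY);B=[]
for u,v in((341,177),(251,177),(162,177)):
    w=(g[v-15:v+16,u-15:u+16]<140).astype(np.uint8)
    k,l,st,ce=cv2.connectedComponentsWithStats(w);i=l[15,15]
    c=ce[i]+[u-15,v-15];P=onplane(s,[c],.086)[0];B.append(P)
    print(c.round(1),st[i],P.round(4),"depth z",C[v-2:v+3,u-2:u+3,2].mean().round(4),g[v,u],s["color"][v,u])
B=np.array(B);d=B[0]-B[2];print(np.linalg.norm(d),np.arctan2(-d[0],d[1]))
# lips/pads
p=hsv(s,(15,100,100),(30,255,255));k,l,st,ce=cv2.connectedComponentsWithStats(p)
print([ (onplane(s,[ce[i]],.096)[0].round(4),st[i,4]) for i in range(1,k) if st[i,4]>60 and ce[i][1]<215])
```

```text
[340.7 176.1] [  8   8  14  13 148] [0.6224 0.1891 0.086 ] depth z 0.0829 80 [73 81 93]
[251.5 176. ] [  9   8  14  13 149] [0.6152 0.0946 0.086 ] depth z 0.0831 81 [73 83 94]
[162.  176.1] [  9   8  13  13 141] [ 6.081e-01 -2.000e-04  8.600e-02] depth z 0.083 81 [75 83 88]
0.1899272226013931 -0.07509501598981154
[(array([0.5322, 0.2973, 0.096 ]), np.int32(336)), (array([0.4958, 0.3338, 0.096 ]), np.int32(83)), (array([0.5345, 0.3295, 0.096 ]), np.int32(251)), (array([0.5442, 0.3216, 0.096 ]), np.int32(90)), (array([ 0.6404, -0.0018,  0.096 ]), np.int32(210)), (array([0.6474, 0.0918, 0.096 ]), np.int32(203)), (array([0.6545, 0.186 , 0.096 ]), np.int32(209))]
```

Run:
```python
from h import *
go((.571,.3585,.24,2.897),(.571,.3585,.089,2.897))
```

```text
turn [0.  0.  9.8] shift [ 65.4 257.5   1. ]
turn [0.  0.  9.8] shift [ 65.5 257.5 152. ]
```

>>> arm_command(targets=[0,0,9.8,65,257,1,-1,0,0,9.8,65,257,1,-1,0,0,9.8,65,257,1,-1,0,0,9.8,65,257,1,-1,0,0,9.8,65,257,1,-1,0,0,9.8,65,257,1,-1,0,0,9.8,65,257,1,-1,0,0,9.8,65.5,257.5,1,-1,0,0,9.8,65.5,257.5,60,-0.4,0,0,9.8,65.5,257.5,100,-0.4,0,0,9.8,65.5,257.5,140,-0.4,0,0,9.8,65.5,257.5,152,-0.4,0,0,9.8,65.5,257.5,152,-0.4,0,0,9.8,65.5,257.5,152,1,0,0,9.8,65.5,257.5,152,1,0,0,9.8,65.5,257.5,152,1,0,0,9.8,65.5,257.5,152,1,0,0,9.8,65.5,257.5,152,1])

```text
time: 4.15
tool_pos: [0.5725, 0.357, 0.0895]
ee_rot: [3.141, 0.001, 2.894]
wrist_force: [-0.2, -1.2, -0.2]
width: 0.0295
finger_force: 0.0
```

Run:
```python
from h import *
o=robot.get_obs();x,y,z=o["tool_pos"];print(o["width"],o["finger_force"],o["wrist_force"],x,y,z)
go((x,y,z+.16,2.897),(.6224,.1891,.25,3.067),(.6224,.1891,.165,3.067))
```

```text
0.02946623790946021 0.0 [-0.16223771 -1.22199655 -0.19688862] 0.5725311682135895 0.3569992753393437 0.08952332900483212
turn [ 0.1  0.1 -0.2] shift [  -0.2    0.2 -160. ]
turn [ 0.1  0.1 -9.9] shift [ -89.8 -150.3 -160.5]
turn [ 0.1  0.1 -9.9] shift [ -89.7 -150.4  -75.5]
```

>>> arm_command(targets=[0,0,0,0,0,0,1,0,0,0,0,0,0,1,0,0,0,0,0,0,1,0,0,0,0,0,0,1,0,0,0,0,0,-30,1,0,0,0,0,0,-80,1,0,0,0,0,0,-120,1,0,0,0,0,0,-160,1,0,0,-9.9,-90,-150,-160,1,0,0,-9.9,-90,-150,-160,1,0,0,-9.9,-90,-150,-160,1,0,0,-9.9,-90,-150,-160,1,0,0,-9.9,-90,-150,-160,1,0,0,-9.9,-90,-150,-160,1,0,0,-9.9,-90,-150,-160,1])

```text
time: 5.65
tool_pos: [0.6218, 0.1901, 0.2479]
ee_rot: [-3.141, -0.002, 3.067]
wrist_force: [0.6, -0.2, -1.4]
width: 0.0198
finger_force: 30.0
```

Run:
```python
from h import *
o=robot.get_obs();print(o["width"],o["finger_force"],o["wrist_force"],o["tool_pos"])
s=shot("wrist","grip1");a=shot("side")
im=np.hstack([s["color"][100:384,130:380],a["color"][120:404,130:380][:284]] ) if 0 else s["color"][:,:,::-1]
cv2.imwrite("pics/grip1s.png",cv2.resize(a["color"][100:300,140:360,::-1],None,fx=2.7,fy=2.7))
go((.6224,.1891,.165,3.067))
```

```text
0.01980365348482856 29.994113445281982 [ 0.59633483 -0.22471442 -1.3876293 ] [0.62176484 0.19011999 0.24793829]
turn [-0.  -0.   0.1] shift [-0.7 -1.4 83.3]
```

View pics/grip1s.png

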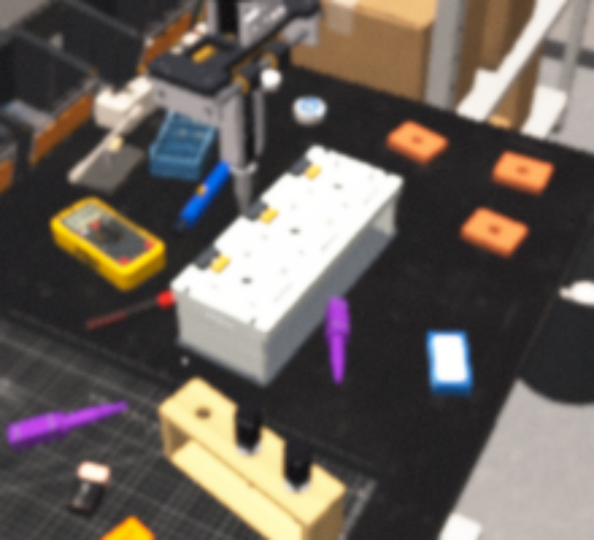

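>>> arm_command(targets=[0,0,0,-0.7,-1.4,50,1,0,0,0,-0.7,-1.4,83,1,0,0,0,-0.7,-1.4,83,1,0,0,0,-0.7,-1.4,86,1,0,0,0,-0.7,-1.4,90,1,0,0,0,-0.7,-1.4,93,1,0,0,0,-0.7,-1.4,96,1,0,0,0,-0.7,-1.4,96,1])

```text
time: 6.55
tool_pos: [0.6237, 0.1875, 0.1536]
ee_rot: [3.142, 0.002, 3.066]
wrist_force: [0.7, -1.5, -0.6]
width: 0.0199
finger_force: 30.0
```

>>> arm_command(targets=[0,0,0,0,0,2,1,0,0,0,0,0,4,1,0,0,0,0,0,6,1,0,0,0,0,0,6,1,0,0,0,0,0,6,1])

```text
time: 7.05
tool_pos: [0.6229, 0.188, 0.1459]
ee_rot: [3.141, -0.001, 3.066]
wrist_force: [0.6, 0.9, 0.1]
width: 0.0194
finger_force: 30.0
```

>>> arm_command(targets=[0,0,0,0,0,3,1,0,0,0,0,0,6,1,0,0,0,0,0,6,1,0,0,0,0,0,6,1])

```text
time: 7.45
tool_pos: [0.6224, 0.1876, 0.1395]
ee_rot: [-3.141, -0.002, 3.066]
wrist_force: [-0.9, -0.1, -2.7]
width: 0.02
finger_force: 30.0
```

Run:
```python
from h import *
for i in range(4):
    o=robot.get_obs();print(o["time"],o["wrist_force"].round(2),o["tool_pos"].round(4)); s=shot("side" if i%2 else "scene","x%d"%i)
go((.6224,.1891,.142,3.067))
s=shot("side");u=proj(s,[[.622,.189,.1]])[0].astype(int);print(u)
cv2.imwrite("pics/b0.png",cv2.resize(s["color"][u[1]-50:u[1]+50,u[0]-60:u[0]+60,::-1],None,fx=5,fy=5,interpolation=cv2.INTER_CUBIC))
```

```text
7.45 [-0.94 -0.15 -2.66] [0.6224 0.1876 0.1395]
7.5 [ 0.04  0.09 -2.47] [0.6226 0.1876 0.1397]
7.55 [-0.15 -0.6  -1.66] [0.6227 0.1876 0.1399]
7.6 [ 0.52  0.47 -2.02] [0.6228 0.1876 0.1401]
turn [-0. -0. -0.] shift [ 0.6  1.4 -1.8]
[231 199]
```

View pics/b0.png

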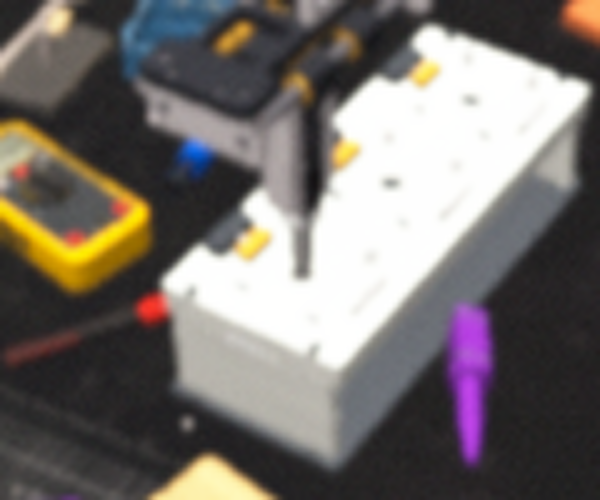

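>>> arm_command(targets=[0,0,0,0,1,2,1,0,0,0,0,1,5,1,0,0,0,0,1,8,1,0,0,0,0,1,8,1,0,0,0,0,1,8,1])

```text
time: 8.2
tool_pos: [0.6231, 0.1887, 0.1322]
ee_rot: [-3.141, -0.0, 3.066]
wrist_force: [0.7, -0.2, -1.4]
width: 0.0201
finger_force: 30.0
```

>>> arm_command(targets=[0,0,0,0,0,2,1,0,0,0,0,0,4,1,0,0,0,0,0,6,1,0,0,0,0,0,6,1,0,0,0,0,0,6,1])

```text
time: 8.7
tool_pos: [0.6228, 0.1888, 0.1261]
ee_rot: [-3.141, -0.001, 3.066]
wrist_force: [-1.2, -0.3, -2.4]
width: 0.02
finger_force: 30.0
```

>>> arm_command(targets=[0,0,0,0,0,3,1,0,0,0,0,0,6,1,0,0,0,0,0,9,1,0,0,0,0,0,9,1,0,0,0,0,0,9,1])

```text
time: 9.2
tool_pos: [0.6228, 0.1891, 0.1169]
ee_rot: [3.141, -0.001, 3.066]
wrist_force: [-2.5, 1.4, -2.0]
width: 0.0201
finger_force: 30.0
```

Run:
```python
from h import *
a=[]
for i in range(3):
    o=robot.get_obs();a.append(np.r_[o["wrist_force"],o["tool_pos"]*1000]);s=shot("scene")
print(np.round(a,2)); x,y,z=o["tool_pos"]
u=proj(s,[[.617,.095,.02]])[0].astype(int)
cv2.imwrite("pics/u0.png",cv2.resize(s["color"][u[1]-60:u[1]+50,u[0]-70:u[0]+60,::-1],None,fx=5,fy=5,interpolation=cv2.INTER_CUBIC))
go((x,y,.18,3.067),(.6152,.0946,.18,3.067),(.6152,.0946,.139,3.067))
```

```text
[[ -2.54   1.36  -2.   622.81 189.05 116.94]
 [ -3.41   1.79  -2.28 622.79 189.07 116.94]
 [ -2.75   2.14  -2.29 622.82 189.03 116.98]]
turn [ 0.  -0.1 -0. ] shift [  0.1  -0.  -63. ]
turn [ 0.  -0.1 -0. ] shift [  0.6 -94.7 -63.1]
turn [ 0.  -0.1 -0. ] shift [  0.5 -94.8 -22.1]
```

View pics/u0.png

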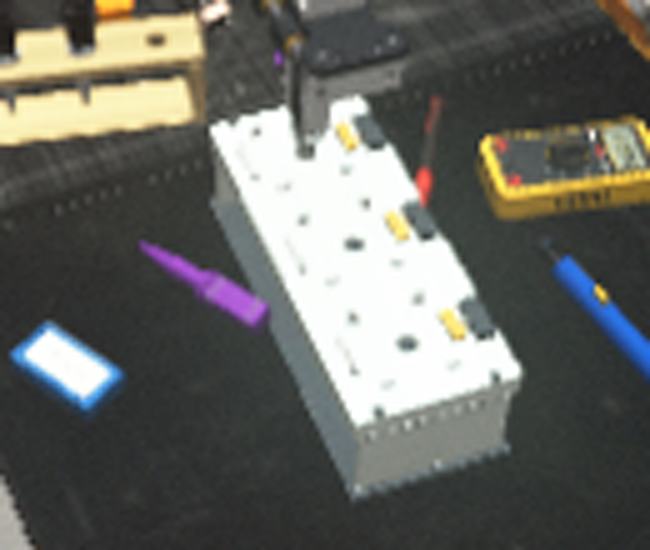

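>>> arm_command(targets=[0,0,0,0.5,0,-30,1,0,0,0,0.5,0,-64,1,0,0,0,0.5,0,-64,1,0,0,0,0.5,-47,-64,1,0,0,0,0.5,-95,-64,1,0,0,0,0.5,-95,-64,1,0,0,0,0.5,-95,-64,1,0,0,0,0.5,-95,-42,1,0,0,0,0.5,-95,-36,1,0,0,0,0.5,-95,-30,1,0,0,0,0.5,-95,-25,1,0,0,0,0.5,-95,-22,1,0,0,0,0.5,-95,-19,1,0,0,0,0.5,-95,-16,1,0,0,0,0.5,-95,-13,1,0,0,0,0.5,-95,-13,1,0,0,0,0.5,-95,-13,1])

```text
time: 11.05
tool_pos: [0.6155, 0.094, 0.1304]
ee_rot: [-3.142, -0.0, 3.066]
wrist_force: [-0.3, 0.4, -1.4]
width: 0.0201
finger_force: 30.0
```

Run:
```python
from h import *
x=robot.get_obs();print(x["wrist_force"]);go((.6152,.0946,.117,3.067))
```

```text
[-0.30762848  0.38836839 -1.40683785]
turn [-0.  -0.  -0.1] shift [ 0.3  0.6 13.4]
```

>>> arm_command(targets=[0,0,0,0.2,0.5,4,1,0,0,0,0.2,0.5,8,1,0,0,0,0.2,0.5,12,1,0,0,0,0.2,0.5,13,1,0,0,0,0.2,0.5,13,1,0,0,0,0.2,0.5,13,1])

```text
time: 11.65
tool_pos: [0.6154, 0.0946, 0.1174]
ee_rot: [3.142, 0.0, 3.066]
wrist_force: [-0.3, 0.2, -1.8]
width: 0.0199
finger_force: 30.0
```

Run:
```python
from h import *
x=robot.get_obs();print(x["wrist_force"]);go((.6081,-.0002,.18,3.067),(.6081,-.0002,.117,3.067))
```

```text
[-0.32742378  0.24762397 -1.84466684]
turn [ 0.   0.  -0.1] shift [  0.1 -95.1 -62.6]
turn [ 0.   0.  -0.1] shift [  0.1 -95.1   0.4]
```

>>> arm_command(targets=[0,0,0,0,0,-30,1,0,0,0,0,0,-63,1,0,0,0,0,0,-63,1,0,0,0,0,-47,-63,1,0,0,0,0,-95,-63,1,0,0,0,0,-95,-63,1,0,0,0,0,-95,-63,1,0,0,0,0,-95,-42,1,0,0,0,0,-95,-36,1,0,0,0,0,-95,-30,1,0,0,0,0,-95,-25,1,0,0,0,0,-95,-21,1,0,0,0,0,-95,-17,1,0,0,0,0,-95,-13,1,0,0,0,0,-95,-9,1,0,0,0,0,-95,-5,1,0,0,0,0,-95,0,1,0,0,0,0,-95,0,1,0,0,0,0,-95,0,1])

```text
time: 13.55
tool_pos: [0.608, -0.0001, 0.1171]
ee_rot: [3.141, -0.001, 3.066]
wrist_force: [-1.2, -0.0, -2.5]
width: 0.0197
finger_force: 30.0
```

Run:
```python
from h import *
x=robot.get_obs();print(x["tool_pos"],x["wrist_force"])
go((.6081,-.0002,.113,3.067))
```

```text
[ 6.07977071e-01 -1.16378603e-04  1.17055872e-01] [-1.23174443 -0.01298415 -2.4651718 ]
turn [ 0.  -0.  -0.1] shift [-0.1 -0.1  4.1]
```

>>> arm_command(targets=[0,0,0,0,0,5,1,0,0,0,0,0,10,1,0,0,0,0,0,15,1,0,0,0,0,0,18,1,0,0,0,0,0,18,1,0,0,0,0,0,18,-0.1,0,0,0,0,0,18,-0.1,0,0,0,0,0,18,-0.1,0,0,0,0,0,18,-0.1,0,0,0,0,0,-30,-0.1,0,0,0,0,0,-80,-0.1,0,0,0,0,0,-120,-0.3,0,0,0,0,0,-160,-0.5,0,0,0,0,0,-160,-0.6])

```text
time: 14.95
tool_pos: [0.6107, -0.0004, 0.2862]
ee_rot: [-3.141, 0.015, 3.066]
wrist_force: [-0.1, -0.3, 1.1]
width: 0.0722
finger_force: 0.0
```

Run:
```python
from h import *
x=robot.get_obs();print(x["tool_pos"],x["wrist_force"],x["width"])
go((.5,-.17,.27,3.067))
```

```text
[ 6.10723468e-01 -3.76161084e-04  2.86214206e-01] [-0.07292421 -0.27903874  1.0750325 ] 0.07223821109250585
turn [-0.   0.9 -0. ] shift [  97.9 -177.5   14.8]
```

>>> arm_command(targets=[0,0,0,95,-177,5,-0.4,0,0,0,95,-177,5,-0.4,0,0,0,95,-177,5,-0.4,0,0,0,95,-177,5,-0.4,0,0,0,95,-177,5,-0.4,0,0,0,95,-177,5,-0.4,0,0,0,95,-177,5,-0.4])

```text
time: 15.65
tool_pos: [0.5005, -0.1688, 0.2721]
ee_rot: [3.141, 0.0, 3.067]
wrist_force: [0.6, -0.2, -0.4]
width: 0.0662
finger_force: 0.0
```

```bash
cat >> h.py <<'E'
def show():
    o=robot.get_obs();print(o["time"],o["tool_pos"].round(4),"yaw",o["ee_rot"][2].round(3),"F",o["wrist_force"].round(1),"w",round(o["width"],4))
E
python3 - <<'E'
from h import *
show()
s=shot("wrist","links");print(*links(s),sep="\n");show()
a=shot("side");u=proj(a,[[.608,0,.11]])[0].astype(int)
big=cv2.resize(a["color"][u[1]-45:u[1]+45,u[0]-60:u[0]+60,::-1],(512,384))
cv2.imwrite("pics/links2.png",cv2.resize(np.vstack([s["color"][:,:,::-1],big]),None,fx=.78,fy=.78))
E
```

```text
15.65 [ 0.5005 -0.1688  0.2721] yaw 3.067 F [ 0.6 -0.2 -0.4] w 0.0662
(579, -333, 29, 17, -1.1, array([146., 226.]))
(550, -490, 102, 12, 89.7, array([ 34., 213.]))
(597, -225, 68, 51, -13.5, array([220., 229.]))
(550, -389, 74, 14, 87.7, array([101., 207.]))
(448, -230, 67, 51, 1.3, array([205., 126.]))
(439, -100, 67, 51, -6.7, array([302., 112.]))
15.7 [ 0.5008 -0.1685  0.2722] yaw 3.068 F [-0.1  0.6  0.5] w 0.066
```

View pics/links2.png

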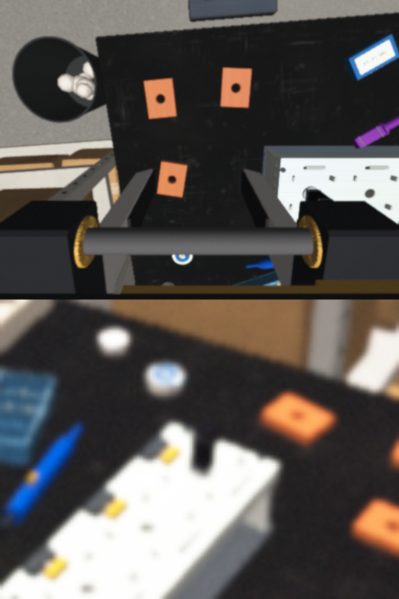

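```bash
cat >> h.py <<'E'
def holes(s,z=.012):
    m=hsv(s,(4,100,90),(16,255,255));cs,h=cv2.findContours(m,cv2.RETR_CCOMP,cv2.CHAIN_APPROX_NONE)
    return [onplane(s,[np.add(cv2.moments(c)["m10"],0)/cv2.moments(c)["m00"],cv2.moments(c)["m01"]/cv2.moments(c)["m00"]],z)[0].round(4).tolist()+[cv2.contourArea(c)] for c,k in zip(cs,h[0]) if k[3]>=0 and cv2.contourArea(c)>20]
E
sed -i 's/onplane(s,\[np.add(cv2.moments(c)\["m10"\],0)\/cv2.moments(c)\["m00"\],cv2.moments(c)\["m01"\]\/cv2.moments(c)\["m00"\]\],z)/onplane(s,[cv2.minEnclosingCircle(c)[0]],z)/' h.py
python3 - <<'E'
from h import *
s=shot("wrist");print(holes(s));show()
y=np.pi-np.radians(6.7)
go((.439,-.100,.12,y),(.439,-.100,.004,y))
E
```

```text
[[0.596, -0.2246, 0.012, 65.5], [0.4475, -0.2295, 0.012, 85.5], [0.4394, -0.0999, 0.012, 95.0]]
15.8 [ 0.5008 -0.1683  0.2723] yaw 3.069 F [ 0.2 -0.1 -0.6] w 0.0657
turn [0.  0.  2.5] shift [ 66.7  63.5 152.3]
turn [0.  0.  2.5] shift [ 66.7  63.5 268.3]
```

>>> arm_command(targets=[0,0,2.5,66.5,63.5,152,-0.4,0,0,2.5,66.5,63.5,152,-0.4,0,0,2.5,66.5,63.5,152,-0.4,0,0,2.5,66.5,63.5,152,-0.4,0,0,2.5,66.5,63.5,190,-0.4,0,0,2.5,66.5,63.5,230,-0.4,0,0,2.5,66.5,63.5,258,-0.4,0,0,2.5,66.5,63.5,268,-0.4,0,0,2.5,66.5,63.5,268,-0.4,0,0,2.5,66.5,63.5,268,0.5,0,0,2.5,66.5,63.5,268,0.5,0,0,2.5,66.5,63.5,268,0.5,0,0,2.5,66.5,63.5,268,0.5])

```text
time: 17.1
tool_pos: [0.4405, -0.1012, 0.0065]
ee_rot: [3.141, 0.004, 3.022]
wrist_force: [0.5, 2.3, 5.3]
width: 0.0473
finger_force: 30.0
```

Run:
```python
from h import *
show()
# bore0 lay: hole 5.75 mm nearer robot along jig -x (yaw -.075)
for b in((.6226,.1891),(.6153,.0946),(.608,-.0002)):print(np.array(b)-.00575*np.array([np.cos(.075),-np.sin(.075)]))
x=robot.get_obs()["tool_pos"]
go((x[0],x[1],.17,3.067),(.6169,.1895,.17,3.067),(.6169,.1895,.09,3.067))
```

```text
17.1 [ 0.4405 -0.1012  0.0065] yaw 3.022 F [0.5 2.3 5.3] w 0.0473
[0.61686616 0.18953085]
[0.60956616 0.09503085]
[6.02266164e-01 2.30845817e-04]
turn [ 0.   0.3 -2.6] shift [-7.000e-01  1.000e-01 -1.635e+02]
turn [ 0.   0.3 -2.6] shift [-141.3  309.7 -162.7]
turn [ 0.   0.3 -2.6] shift [-141.   309.6  -82.7]
```

>>> arm_command(targets=[0,0,0,0,0,-40,0.5,0,0,0,0,0,-90,0.5,0,0,0,0,0,-140,0.5,0,0,0,0,0,-163,0.5,0,0,-2.6,-142,310,-163,0.5,0,0,-2.6,-142,310,-163,0.5,0,0,-2.6,-142,310,-163,0.5,0,0,-2.6,-142,310,-163,0.5,0,0,-2.6,-142,310,-163,0.5,0,0,-2.6,-142,310,-163,0.5,0,0,-2.6,-142,310,-163,0.5,0,0,-2.6,-142,310,-163,0.5,0,0,-2.6,-142,310,-130,0.5,0,0,-2.6,-142,310,-115,0.5,0,0,-2.6,-142,310,-115,0.5,0,0,-2.6,-142,310,-115,0.5])

```text
time: 18.7
tool_pos: [0.616, 0.1889, 0.1193]
ee_rot: [-3.141, -0.001, 3.067]
wrist_force: [0.7, 0.3, -1.8]
width: 0.0476
finger_force: 30.0
```

Run:
```python
from h import *
show()
s=shot("wrist","lay0");print(holes(s,.127))
show();go((.618,.1895,.096,3.067),(.618,.1895,.089,3.067))
```

```text
18.7 [0.616  0.1889 0.1193] yaw 3.067 F [ 0.7  0.3 -1.8] w 0.0476
[[0.6123, 0.1886, 0.127, 516.0]]
18.75 [0.6168 0.1891 0.1206] yaw 3.067 F [-0.2  1.1 -2.3] w 0.0475
turn [ 0.   0.1 -0. ] shift [-1.1  0.5 24.6]
turn [ 0.   0.1 -0. ] shift [-1.1  0.5 31.6]
```

Run:
```python
from h import *
for i in range(2):
    show();s=shot("wrist");C=cloud(s);m=hsv(s,(4,100,90),(16,255,255))>0;m&=C[:,:,2]>.09
    z=np.percentile(C[m][:,2],[5,50,95]);print(z,holes(s,z[1]))
    P=cv2.minAreaRect((C[m][:,:2]*1000).astype(np.float32));print(P)
    c=max(cv2.findContours(m.astype(np.uint8),0,1)[0],key=cv2.contourArea)[:,0]
    print(cv2.minAreaRect((onplane(s,c,z[1])[:,:2]*1000).astype(np.float32)))
go((.618,.1895,.096,3.067),(.618,.1895,.089,3.067))
```

```text
18.75 [0.6168 0.1891 0.1206] yaw 3.067 F [-0.2  1.1 -2.3] w 0.0475
[0.12549808 0.12665615 0.12770986] [[0.6134, 0.1892, 0.1267, 521.0]]
((606.0068969726562, 189.62289428710938), (58.209712982177734, 122.1839370727539), 85.92276763916016)
((614.8486938476562, 188.91537475585938), (48.72651290893555, 64.65591430664062), 85.69770812988281)
18.8 [0.6172 0.1893 0.1214] yaw 3.067 F [ 0.3  0.8 -3.2] w 0.0475
[0.1262182  0.12737756 0.12846563] [[0.6138, 0.1894, 0.1274, 521.5]]
((606.1752319335938, 189.78451538085938), (58.3596076965332, 122.18498992919922), 85.92403411865234)
((615.2845458984375, 189.12289428710938), (48.73836135864258, 64.70410919189453), 85.6963119506836)
turn [0.1 0.2 0. ] shift [-0.5  0.  25.7]
turn [0.1 0.2 0. ] shift [-0.5  0.  32.7]
```

>>> arm_command(targets=[0,0,0,-1.8,0.3,8,0.5,0,0,0,-1.8,0.3,15,0.5,0,0,0,-1.8,0.3,20,0.5,0,0,0,-1.8,0.3,24,0.5,0,0,0,-1.8,0.3,24,0.5,0,0,0,-1.8,0.3,24,0.5])

```text
time: 19.45
tool_pos: [0.6182, 0.19, 0.0954]
ee_rot: [-3.142, 0.0, 3.068]
wrist_force: [-0.4, -1.4, -3.2]
width: 0.0473
finger_force: 30.0
```

>>> arm_command(targets=[0,0,0,0,0,2,0.5,0,0,0,0,0,4,0.5,0,0,0,0,0,4,0.5])

```text
time: 19.75
tool_pos: [0.6187, 0.19, 0.0926]
ee_rot: [3.141, 0.002, 3.068]
wrist_force: [-0.1, -0.8, 0.4]
width: 0.0475
finger_force: 30.0
```

>>> arm_command(targets=[0,0,0,0,0,1,0.5,0,0,0,0,0,1,0.5,0,0,0,0,0,1,-0.4,0,0,0,0,0,1,-0.4,0,0,0,0,0,1,-0.4,0,0,0,0,0,-30,-0.4,0,0,0,0,0,-80,-0.4,0,0,0,0,0,-120,-0.4,0,0,0,0,0,-120,-0.4,0,0,0,0,0,-120,-0.4,0,0,0,0,0,-120,-0.4])

```text
time: 20.85
tool_pos: [0.6175, 0.1897, 0.2092]
ee_rot: [-3.141, -0.003, 3.068]
wrist_force: [-0.2, -0.0, -0.2]
width: 0.0658
finger_force: 0.0
```

```bash
cat >> h.py <<'E'
def laid(s):
    C=cloud(s);m=((hsv(s,(4,100,90),(16,255,255))>0)&(C[:,:,2]>.05)).astype(np.uint8)
    for c in cv2.findContours(m,0,1)[0]:
        if cv2.contourArea(c)<400:continue
        k=np.zeros_like(m);cv2.drawContours(k,[c],-1,1,-1);P=C[(k&m)>0];A=np.c_[P[:,:2],np.ones(len(P))]
        n=np.linalg.lstsq(A,P[:,2],rcond=None)[0];print("z",np.percentile(P[:,2],[5,50,95]).round(4),"tilt",n[:2].round(3),cv2.minAreaRect((onplane(s,c[:,0],.098)[:,:2]*1000).astype(np.float32)))
    print(holes(s,.098))
E
python3 - <<'E'
from h import *
show();s=shot("wrist","laid0");laid(s)
u=proj(s,[[.62,.19,.098]])[0].astype(int)
cv2.imwrite("pics/laid0.png",cv2.resize(s["color"][max(0,u[1]-80):u[1]+80,u[0]-100:u[0]+100,::-1],None,fx=3,fy=3))
y=np.pi+np.radians(1.3)
go((.448,-.2297,.14,y),(.448,-.2297,.004,y))
E
```

```text
20.85 [0.6175 0.1897 0.2092] yaw 3.068 F [-0.2 -0.  -0.2] w 0.0658
z [0.0973 0.0986 0.0997] tilt [-0.199  0.014] ((617.0057373046875, 189.82528686523438), (46.2216911315918, 64.20323944091797), 85.77151489257812)
[[0.6154, 0.1901, 0.098, 234.5]]
turn [-0.1 -0.2 -5.5] shift [ 137.6 -430.6   69.8]
turn [-0.1 -0.2 -5.5] shift [ 137.1 -430.4  205.8]
```

View pics/laid0.png

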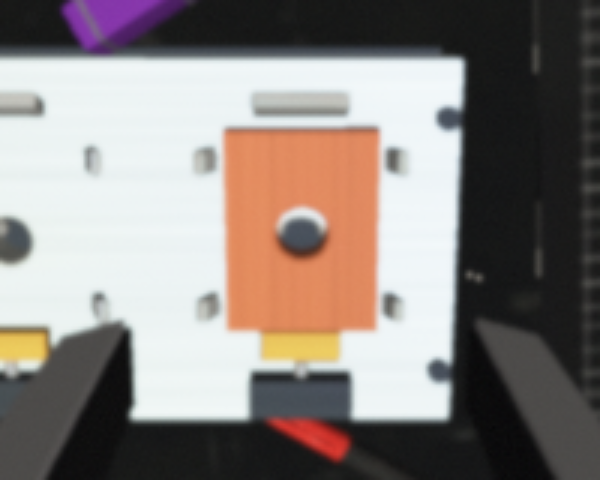

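>>> arm_command(targets=[0,0,-5.5,137,-430,0,-0.4,0,0,-5.5,137,-430,0,-0.4,0,0,-5.5,137,-430,0,-0.4,0,0,-5.5,137,-430,0,-0.4,0,0,-5.5,137,-430,0,-0.4,0,0,-5.5,137,-430,0,-0.4,0,0,-5.5,137,-430,0,-0.4,0,0,-5.5,137,-430,0,-0.4,0,0,-5.5,137,-430,0,-0.4,0,0,-5.5,137,-430,0,-0.4,0,0,-5.5,137,-430,0,-0.4,0,0,-5.5,137,-430,0,-0.4,0,0,-5.5,137,-430,0,-0.4])

```text
time: 22.2
tool_pos: [0.4504, -0.2273, 0.2109]
ee_rot: [3.141, -0.0, -3.117]
wrist_force: [0.2, -0.1, -0.6]
width: 0.0659
finger_force: 0.0
```

Run:
```python
from h import *
s=shot("wrist");show();print(holes(s));L=[l for l in links(s) if 45<l[3]<60 and l[2]<75];print(L)
l=min(L,key=lambda l:abs(l[0]-448)+abs(l[1]+230));y=np.pi+np.radians(l[4])
go((l[0]/1e3,l[1]/1e3,.12,y),(l[0]/1e3,l[1]/1e3,.006,y))
```

```text
22.25 [ 0.4505 -0.2274  0.2112] yaw -3.117 F [ 0.4 -0.1  0.3] w 0.066
[[0.5943, -0.2253, 0.012, 36.0], [0.5914, -0.2241, 0.012, 1207.5], [0.4474, -0.2301, 0.012, 81.0], [0.4468, -0.23, 0.012, 2050.5]]
[(590, -224, 62, 52, -13.5, array([253., 274.])), (448, -230, 67, 52, 1.4, array([251., 167.]))]
turn [ 0. -0.  0.] shift [ 2.6 -2.6 91.2]
turn [ 0. -0.  0.] shift [  2.6  -2.7 205.2]
```

>>> arm_command(targets=[0,0,0,3,-2.6,50,-0.4,0,0,0,3,-2.6,100,-0.4,0,0,0,3,-2.6,150,-0.4,0,0,0,3,-2.6,190,-0.4,0,0,0,3,-2.6,205,-0.4,0,0,0,3,-2.6,205,-0.4,0,0,0,3,-2.6,205,-0.4,0,0,0,3,-2.6,205,0.5,0,0,0,3,-2.6,205,0.5,0,0,0,3,-2.6,205,0.5,0,0,0,3,-2.6,205,0.5])

```text
time: 23.35
tool_pos: [0.4481, -0.2315, 0.008]
ee_rot: [-3.141, 0.003, -3.119]
wrist_force: [-0.7, 2.6, 4.6]
width: 0.0471
finger_force: 30.5
```

Run:
```python
from h import *
show();x=robot.get_obs()["tool_pos"]
go((x[0],x[1],.19,3.067),(.6096,.095,.19,3.067),(.6096,.095,.12,3.067))
```

```text
23.35 [ 0.4481 -0.2315  0.008 ] yaw -3.119 F [-0.7  2.6  4.6] w 0.0471
turn [-0.   0.2  5.5] shift [  -0.5   -0.  -182. ]
turn [-0.   0.2  5.5] shift [-169.2  322.7 -181.6]
turn [-0.   0.2  5.5] shift [-169.   322.8 -111.6]
```

>>> arm_command(targets=[0,0,0,0,0,-40,0.5,0,0,0,0,0,-90,0.5,0,0,0,0,0,-140,0.5,0,0,0,0,0,-182,0.5,0,0,5.5,-169,323,-182,0.5,0,0,5.5,-169,323,-182,0.5,0,0,5.5,-169,323,-182,0.5,0,0,5.5,-169,323,-182,0.5,0,0,5.5,-169,323,-182,0.5,0,0,5.5,-169,323,-182,0.5,0,0,5.5,-169,323,-182,0.5,0,0,5.5,-169,323,-182,0.5,0,0,5.5,-169,323,-140,0.5,0,0,5.5,-169,323,-112,0.5,0,0,5.5,-169,323,-112,0.5,0,0,5.5,-169,323,-112,0.5,0,0,5.5,-169,323,-112,0.5,0,0,5.5,-169,323,-112,0.5])

```text
time: 25.15
tool_pos: [0.6102, 0.0948, 0.1213]
ee_rot: [3.141, 0.005, 3.067]
wrist_force: [0.4, -0.2, -1.2]
width: 0.0475
finger_force: 30.5
```

```bash
cat >> h.py <<'E'
def held():
    s=shot("wrist");C=cloud(s);m=((hsv(s,(4,100,90),(16,255,255))>0)&(C[:,:,2]>.1)).astype(np.uint8)
    c=max(cv2.findContours(m,0,1)[0],key=cv2.contourArea)[:,0];k=np.zeros_like(m);cv2.drawContours(k,[c[:,None]],-1,1,-1);z=np.median(C[(k&m)>0][:,2])
    print("top z",z.round(4),cv2.minAreaRect((onplane(s,c,z)[:,:2]*1000).astype(np.float32)),holes(s,z))
E
python3 - <<'E'
from h import *
show();held()
go((.6096,.095,.1,3.067),(.6096,.095,.092,3.067))
E
```

```text
25.15 [0.6102 0.0948 0.1213] yaw 3.067 F [ 0.4 -0.2 -1.2] w 0.0475
top z 0.1259 ((609.7927856445312, 94.54535675048828), (49.06718826293945, 64.82958221435547), 85.708251953125) [[0.6081, 0.0947, 0.1259, 512.5], [0.6052, 0.1771, 0.1259, 397.0]]
turn [0.  0.3 0. ] shift [ 0.5  0.  21. ]
turn [0.  0.3 0. ] shift [ 0.6  0.  29. ]
```

>>> arm_command(targets=[0,0,0,0.3,0.4,8,0.5,0,0,0,0.3,0.4,15,0.5,0,0,0,0.3,0.4,20,0.5,0,0,0,0.3,0.4,24,0.5,0,0,0,0.3,0.4,26,0.5,0,0,0,0.3,0.4,27,0.5,0,0,0,0.3,0.4,27,0.5])

```text
time: 25.9
tool_pos: [0.608, 0.0956, 0.094]
ee_rot: [-3.141, 0.0, 3.068]
wrist_force: [-4.7, -1.1, 7.4]
width: 0.047
finger_force: 30.4
```

>>> arm_command(targets=[0,0,0,0,0,1,0.5,0,0,0,0,0,2,0.5,0,0,0,0,0,2,0.5])

```text
time: 26.2
tool_pos: [0.6081, 0.0956, 0.0939]
ee_rot: [-3.141, 0.001, 3.068]
wrist_force: [-8.2, -1.0, 14.1]
width: 0.0471
finger_force: 30.4
```

>>> arm_command(targets=[0,0,0,0,0,-2,0.5,0,0,0,0,0,-2,-0.3,0,0,0,0,0,-2,-0.4,0,0,0,0,0,-2,-0.4,0,0,0,0,0,-2,-0.4,0,0,0,0,0,-30,-0.4,0,0,0,0,0,-80,-0.4,0,0,0,0,0,-120,-0.4,0,0,0,0,0,-120,-0.4,0,0,0,0,0,-120,-0.4,0,0,0,0,0,-120,-0.4])

```text
time: 27.3
tool_pos: [0.6077, 0.0956, 0.2073]
ee_rot: [-3.141, -0.003, 3.068]
wrist_force: [1.1, 0.2, -0.4]
width: 0.0661
finger_force: 0.0
```

Run:
```python
from h import *
show();s=shot("wrist");laid(s);show()
u=proj(s,[[.61,.1,.098]])[0].astype(int)
cv2.imwrite("pics/laid1.png",cv2.resize(s["color"][max(0,u[1]-80):u[1]+80,u[0]-120:u[0]+120,::-1],None,fx=2.5,fy=2.5))
go((.608,0,.2,3.067),(.608,0,.097,3.067))
```

```text
27.3 [0.6077 0.0956 0.2073] yaw 3.068 F [ 1.1  0.2 -0.4] w 0.0661
z [0.0972 0.0986 0.0998] tilt [-0.237 -0.462] ((618.0794677734375, 189.50167846679688), (49.80980682373047, 65.22200775146484), 85.86721801757812)
z [0.0972 0.0986 0.0997] tilt [-0.187  0.011] ((608.253662109375, 95.41816711425781), (46.21072006225586, 64.89501953125), 85.75341033935547)
[[0.6156, 0.1892, 0.098, 220.5], [0.6061, 0.0954, 0.098, 241.0]]
27.35 [0.6075 0.0955 0.2068] yaw 3.068 F [ 0.1  0.3 -0.8] w 0.0658
turn [-0.  -0.2  0. ] shift [ -7.6 -95.2   6.8]
turn [-0.  -0.2  0. ] shift [ -8.  -95.2 109.8]
```

View pics/laid1.png

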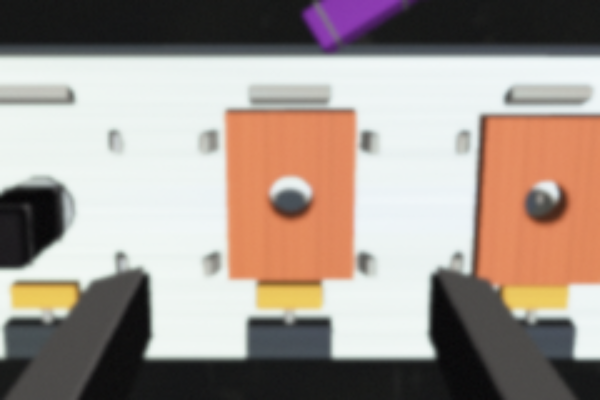

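>>> arm_command(targets=[0,0,0,-7.5,-95,5,-0.4,0,0,0,-7.5,-95,5,-0.4,0,0,0,-7.5,-95,5,-0.4,0,0,0,-7.5,-95,5,-0.3,0,0,0,-7.5,-95,50,-0.2,0,0,0,-7.5,-95,90,-0.2,0,0,0,-7.5,-95,109,-0.2,0,0,0,-7.5,-95,109,-0.2,0,0,0,-7.5,-95,109,-0.2,0,0,0,-7.5,-95,109,1,0,0,0,-7.5,-95,109,1,0,0,0,-7.5,-95,109,1,0,0,0,-7.5,-95,109,1,0,0,0,-7.5,-95,109,1,0,0,0,-7.5,-95,109,1,0,0,0,-7.5,-95,109,1])

```text
time: 28.95
tool_pos: [0.6092, 0.0002, 0.1008]
ee_rot: [-3.142, 0.001, 3.068]
wrist_force: [0.8, -0.2, 0.8]
width: 0.0201
finger_force: 30.0
```

Run:
```python
from h import *
show();x=robot.get_obs()["tool_pos"]
go((x[0],x[1],.198,3.067),(.6123,.0948,.198,3.067),(.6123,.0948,.171,3.067),(.6153,.0948,.138,3.067))
```

```text
28.95 [6.092e-01 2.000e-04 1.008e-01] yaw 3.068 F [ 0.8 -0.2  0.8] w 0.0201
turn [-0.  0.  0.] shift [ -0.1  -0.  -97.2]
turn [-0.  0.  0.] shift [  3.8  94.6 -97.3]
turn [-0.  0.  0.] shift [  3.9  94.6 -70.3]
turn [-0.  0.  0.] shift [  0.9  94.8 -37.2]
```

>>> arm_command(targets=[0,0,0,0,0,-40,1,0,0,0,0,0,-85,1,0,0,0,0,0,-100,1,0,0,0,0,0,-100,1,0,0,0,2.6,47,-100,1,0,0,0,2.6,94.6,-100,1,0,0,0,2.6,94.6,-100,1,0,0,0,2.6,94.6,-100,1,0,0,0,2.6,94.6,-85,1,0,0,0,2.6,94.6,-75,1,0,0,0,2.6,94.6,-68,1,0,0,0,2.6,94.6,-62,1,0,0,0,2.6,94.6,-58,1,0,0,0,2.6,94.6,-58,1])

```text
time: 30.35
tool_pos: [0.6178, 0.0932, 0.1707]
ee_rot: [3.14, 0.02, 3.066]
wrist_force: [-3.6, -2.0, 30.5]
width: 0.0198
finger_force: 30.0
```

Run:
```python
from h import *
show();go((.6165,.0948,.138,3.067),(.6165,.0948,.113,3.067))
```

```text
30.35 [0.6178 0.0932 0.1707] yaw 3.066 F [-3.6 -2.  30.5] w 0.0198
turn [ 0.1  1.1 -0.1] shift [ 2.1  1.5 32.7]
turn [ 0.1  1.1 -0.1] shift [ 2.5  1.4 57.7]
```

>>> arm_command(targets=[0,0,0,0,0,-8,1,0,0,0,0,0,-18,1,0,0,0,0,0,-26,1,0,0,0,0,0,-26,1,0,0,0,0,0,-26,1,0,0,0,0,0,-26,1])

```text
time: 30.95
tool_pos: [0.6129, 0.0948, 0.183]
ee_rot: [-3.141, -0.002, 3.068]
wrist_force: [0.2, 0.7, -1.4]
width: 0.0198
finger_force: 30.0
```

Run:
```python
from h import *
show();s=shot("wrist","tip");laid(s);show();go((.6123,.0948,.17,3.067));show()
s=shot("scene");u=proj(s,[[.612,.095,.11]])[0].astype(int)
cv2.imwrite("pics/tip.png",cv2.resize(s["color"][u[1]-40:u[1]+40,u[0]-50:u[0]+50,::-1],None,fx=6,fy=6,interpolation=cv2.INTER_CUBIC))
```

```text
30.95 [0.6129 0.0948 0.183 ] yaw 3.068 F [ 0.2  0.7 -1.4] w 0.0198
z [0.0973 0.0986 0.0997] tilt [-0.171 -0.345] ((617.2744140625, 189.7135772705078), (49.80870056152344, 65.02243041992188), 85.76675415039062)
z [0.0974 0.0986 0.0999] tilt [-0.348  0.025] ((604.8350219726562, 95.66497039794922), (46.41030502319336, 57.4322509765625), 85.75189208984375)
[[0.6157, 0.1891, 0.098, 260.5]]
31.0 [0.6129 0.0949 0.1832] yaw 3.068 F [-0.6  0.6 -2.3] w 0.0199
turn [-0.  -0.1  0.1] shift [ 0.6 -0.1 13.2]
31.0 [0.6129 0.0949 0.1832] yaw 3.068 F [-0.6  0.6 -2.3] w 0.0199
```

View pics/tip.png

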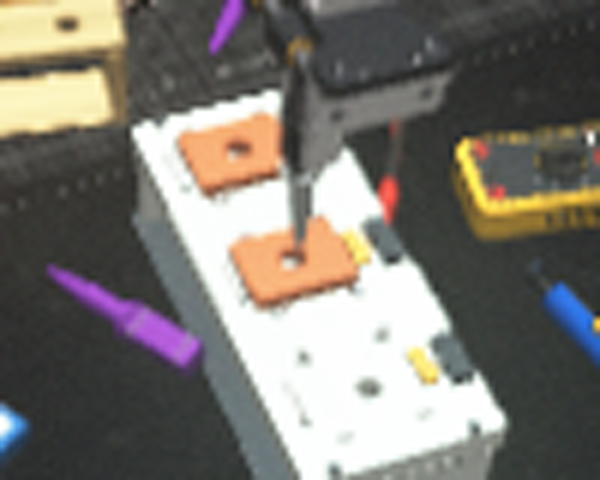

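Run:
```python
from h import *
s=shot("scene","sc2");u=proj(s,[[.612,.095,.11]])[0].astype(int)
o=u-[50,40]
print("tip",[onplane(s,[o+np.array([300,244])/6],z)[0].round(4) for z in(.10,.103,.106,.109)])
print("hole",onplane(s,[o+np.array([292,260])/6],.098)[0].round(4),holes(s,.098)); laid(s)
a=shot("side");p=proj(a,[[.612,.095,.106]])[0].astype(int)
cv2.imwrite("pics/tip2.png",cv2.resize(a["color"][p[1]-30:p[1]+40,p[0]-45:p[0]+45,::-1],None,fx=8,fy=8,interpolation=cv2.INTER_CUBIC));print(p);laid(a)
```

```text
tip [array([0.6149, 0.1008, 0.1   ]), array([0.6136, 0.0984, 0.103 ]), array([0.6122, 0.096 , 0.106 ]), array([0.6109, 0.0937, 0.109 ])]
hole [0.606 0.093 0.098] [[0.7674, -0.5388, 0.098, 22.5], [0.7807, -0.5273, 0.098, 63.0]]
z [0.1976 0.2571 0.2901] tilt [-1.612  0.031] ((760.2857055664062, -593.4598999023438), (90.58243560791016, 203.69644165039062), 2.359269380569458)
[[0.7674, -0.5388, 0.098, 22.5], [0.7807, -0.5273, 0.098, 63.0]]
[249 180]
z [0.0548 0.1035 0.1427] tilt [0.513 3.221] ((656.0070190429688, 622.3003540039062), (31.232656478881836, 135.0337677001953), 76.61997985839844)
z [0.2424 0.2687 0.2838] tilt [-1.006 -0.006] ((952.443359375, 597.8649291992188), (128.9324493408203, 36.39577102661133), 89.57317352294922)
z [0.2038 0.3114 0.3576] tilt [-0.381  0.297] ((840.4675903320312, -1540.29638671875), (655.6185302734375, 263.8425598144531), 88.81928253173828)
[[0.5495, 0.5213, 0.098, 260.0], [0.6272, -0.6085, 0.098, 185.5]]
```

View pics/tip2.png

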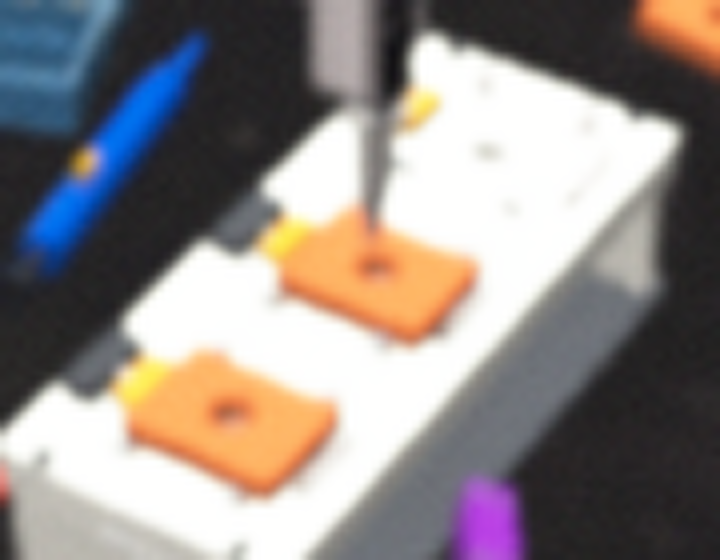

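>>> arm_command(targets=[0,0,0,2,0.3,3,1,0,0,0,2,0.3,6,1,0,0,0,2,0.3,10,1,0,0,0,2,0.3,14,1,0,0,0,2,0.3,18,1,0,0,0,2,0.3,22,1,0,0,0,2,0.3,22,1,0,0,0,2,0.3,22,1])

```text
time: 31.95
tool_pos: [0.6114, 0.0953, 0.1624]
ee_rot: [-3.142, 0.0, 3.068]
wrist_force: [-0.1, -0.2, -1.8]
width: 0.0199
finger_force: 30.0
```

>>> arm_command(targets=[0,0,0,0,0,3,1,0,0,0,0,0,6,1,0,0,0,0,0,8,1,0,0,0,-1,0,10,1,0,0,0,-2,0,13,1,0,0,0,-3,0,16,1,0,0,0,-3,0,16,1,0,0,0,-3,0,16,1])

```text
time: 32.75
tool_pos: [0.6142, 0.0951, 0.1461]
ee_rot: [-3.142, -0.001, 3.068]
wrist_force: [-1.0, 0.6, -1.5]
width: 0.0199
finger_force: 30.0
```

>>> arm_command(targets=[0,0,0,-1,0,3,1,0,0,0,-1.7,0,6,1,0,0,0,-2.3,0,9,1,0,0,0,-2.3,0,12,1,0,0,0,-2.3,0,12,1,0,0,0,-2.3,0,12,1])

```text
time: 33.35
tool_pos: [0.6165, 0.0949, 0.1338]
ee_rot: [3.142, -0.001, 3.068]
wrist_force: [-2.2, -0.3, -1.6]
width: 0.0199
finger_force: 30.0
```

>>> arm_command(targets=[0,0,0,0,0,3,1,0,0,0,0,0,6,1,0,0,0,0,0,9,1,0,0,0,0,0,12,1,0,0,0,0,0,14,1,0,0,0,0,0,14,1])

```text
time: 33.95
tool_pos: [0.6175, 0.0948, 0.1206]
ee_rot: [3.142, 0.002, 3.068]
wrist_force: [0.5, 0.1, 1.8]
width: 0.02
finger_force: 30.0
```

>>> arm_command(targets=[0,0,0,0,0,3,1,0,0,0,0,0,6,1,0,0,0,0,0,7,1,0,0,0,0,0,7,1,0,0,0,0,0,7,1])

```text
time: 34.45
tool_pos: [0.6176, 0.0947, 0.1138]
ee_rot: [-3.142, 0.003, 3.068]
wrist_force: [1.1, -1.0, 3.1]
width: 0.0196
finger_force: 30.0
```

>>> arm_command(targets=[0,0,0,0,0,2,1,0,0,0,0,0,2,1,0,0,0,0,0,2,1])

```text
time: 34.75
tool_pos: [0.6176, 0.0948, 0.1118]
ee_rot: [3.142, 0.003, 3.068]
wrist_force: [3.6, -0.7, 2.7]
width: 0.02
finger_force: 30.0
```

>>> arm_command(targets=[0,0,0,0.3,0,2,1,0,0,0,0.3,0,4,1,0,0,0,0.3,0,4,1,0,0,0,0.3,0,4,1])

```text
time: 35.15
tool_pos: [0.6177, 0.0948, 0.1105]
ee_rot: [3.141, 0.005, 3.068]
wrist_force: [2.1, -1.2, 10.7]
width: 0.0201
finger_force: 30.0
```

Run:
```python
from h import *
show()
s=shot("side");p=proj(s,[[.615,.095,.106]])[0].astype(int);a=shot("scene");q=proj(a,[[.615,.095,.106]])[0].astype(int)
f=lambda s,p:cv2.resize(s["color"][p[1]-30:p[1]+30,p[0]-30:p[0]+30,::-1],None,fx=6,fy=6,interpolation=cv2.INTER_CUBIC)
cv2.imwrite("pics/seat1.png",np.hstack([f(s,p),f(a,q)]))
```

```text
35.15 [0.6177 0.0948 0.1105] yaw 3.068 F [ 2.1 -1.2 10.7] w 0.0201
```

View pics/seat1.png

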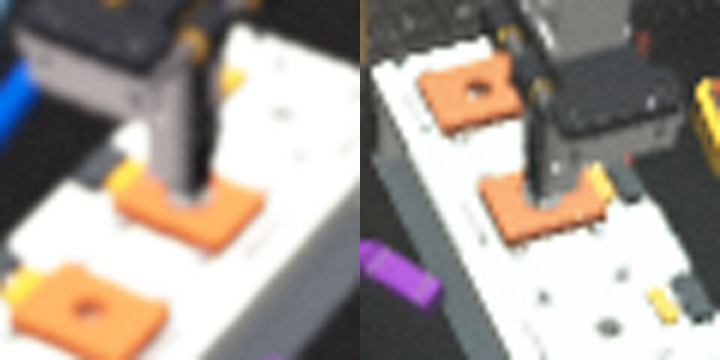

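>>> arm_command(targets=[0,0,0,0.5,0,2,1,0,0,0,0.5,0,4,1,0,0,0,0.5,0,4,1])

```text
time: 35.55
tool_pos: [0.6178, 0.0948, 0.1104]
ee_rot: [3.141, 0.008, 3.068]
wrist_force: [-2.0, -1.3, 21.4]
width: 0.0199
finger_force: 30.0
```

>>> arm_command(targets=[0,0,0,0,0,-2,1,0,0,0,0,0,-2,-0.1,0,0,0,0,0,-2,-0.1,0,0,0,0,0,-2,-0.1,0,0,0,0,0,-2,-0.1,0,0,0,0,0,-2,-0.1,0,0,0,0,0,-40,-0.1,0,0,0,0,0,-80,-0.2,0,0,0,0,0,-130,-0.3,0,0,0,0,0,-130,-0.3,0,0,0,0,0,-130,-0.3])

```text
time: 36.65
tool_pos: [0.6167, 0.0951, 0.2356]
ee_rot: [3.141, 0.004, 3.068]
wrist_force: [-0.6, 0.6, -0.3]
width: 0.061
finger_force: 0.0
```

```bash
cat >> h.py <<'E'
def tops(s,z,c,r=.12):
    C=cloud(s);m=((abs(C[:,:,2]-z)<.007)&(np.hypot(C[:,:,0]-c[0],C[:,:,1]-c[1])<r)).astype(np.uint8)
    k,l,st,ce=cv2.connectedComponentsWithStats(m)
    for i in range(1,k):
        if st[i,4]>60:
            q=cv2.findContours((l==i).astype(np.uint8),0,1)[0][0][:,0];zz=np.median(C[l==i][:,2]);print("top",zz.round(4),st[i,4],cv2.minAreaRect((onplane(s,q,zz)[:,:2]*1000).astype(np.float32)))
E
python3 - <<'E'
from h import *
show();s=shot("wrist");tops(s,.153,(.615,.095));show();go((.513,.3729,.24,2.897),(.513,.3729,.092,2.897))
E
```

```text
36.65 [0.6167 0.0951 0.2356] yaw 3.068 F [-0.6  0.6 -0.3] w 0.061
top 0.1536 585 ((611.2327880859375, 95.15595245361328), (19.440874099731445, 20.798057556152344), 85.74360656738281)
36.7 [0.6158 0.095  0.2332] yaw 3.068 F [0.1 0.7 0.2] w 0.0612
turn [-0.  -0.   9.8] shift [122.9 269.6  -6.8]
turn [-0.  -0.   9.8] shift [122.9 269.6 141.2]
```

>>> arm_command(targets=[0,0,9.8,122.5,269.5,-7,-0.3,0,0,9.8,122.5,269.5,-7,-0.3,0,0,9.8,122.5,269.5,-7,-0.3,0,0,9.8,122.5,269.5,-7,-0.3,0,0,9.8,122.5,269.5,-7,-0.3,0,0,9.8,122.5,269.5,-7,-0.3,0,0,9.8,122.5,269.5,-7,-0.3,0,0,9.8,122.5,269.5,-7,-0.3,0,0,9.8,122.5,269.5,-7,-0.3,0,0,9.8,122.5,269.5,40,-0.3,0,0,9.8,122.5,269.5,85,-0.3,0,0,9.8,122.5,269.5,125,-0.3,0,0,9.8,122.5,269.5,141,-0.3,0,0,9.8,122.5,269.5,141,-0.3,0,0,9.8,122.5,269.5,141,-0.3])

```text
time: 38.2
tool_pos: [0.515, 0.3725, 0.0944]
ee_rot: [3.14, 0.002, 2.896]
wrist_force: [-0.7, 0.1, 0.8]
width: 0.0611
finger_force: 0.0
```

Run:
```python
from h import *
show();go((.5132,.3729,.092,2.897))
```

```text
38.2 [0.515  0.3725 0.0944] yaw 2.896 F [-0.7  0.1  0.8] w 0.0611
turn [ 0.1  0.1 -0.1] shift [ 1.8 -0.1  2.4]
```

>>> arm_command(targets=[0,0,0,1.6,0,2,-0.3,0,0,0,1.6,0,2,1,0,0,0,1.6,0,2,1,0,0,0,1.6,0,2,1,0,0,0,1.6,0,2,1,0,0,0,1.6,0,2,1,0,0,0,1.6,0,2,1,0,0,0,1.6,0,2,1,0,0,0,1.6,0,2,1])

```text
time: 39.1
tool_pos: [0.512, 0.3733, 0.0906]
ee_rot: [3.141, 0.0, 2.897]
wrist_force: [-0.5, 0.1, -0.4]
width: 0.0213
finger_force: 28.9
```

Run:
```python
from h import *
show();x=robot.get_obs()["tool_pos"]
go((x[0],x[1],.25,2.897),(.6190,.1893,.25,3.067),(.6190,.1893,.195,3.067))
```

```text
39.1 [0.512  0.3733 0.0906] yaw 2.897 F [-0.5  0.1 -0.4] w 0.0213
turn [ 0.  0. -0.] shift [  -0.     0.  -159.4]
turn [ 0.   0.  -9.7] shift [-148.4 -152.5 -159.4]
turn [ 0.   0.  -9.7] shift [-148.4 -152.5 -104.4]
```

>>> arm_command(targets=[0,0,0,0,0,0,1,0,0,0,0,0,0,1,0,0,0,0,0,-40,1,0,0,0,0,0,-85,1,0,0,0,0,0,-130,1,0,0,0,0,0,-160,1,0,0,-9.7,-147.7,-152.5,-160,1,0,0,-9.7,-147.7,-152.5,-160,1,0,0,-9.7,-147.7,-152.5,-160,1,0,0,-9.7,-147.7,-152.5,-160,1,0,0,-9.7,-147.7,-152.5,-160,1,0,0,-9.7,-147.7,-152.5,-160,1,0,0,-9.7,-147.7,-152.5,-125,1,0,0,-9.7,-147.7,-152.5,-100,1,0,0,-9.7,-147.7,-152.5,-92,1,0,0,-9.7,-147.7,-152.5,-92,1,0,0,-9.7,-147.7,-152.5,-92,1,0,0,-9.7,-147.7,-152.5,-92,1])

```text
time: 40.9
tool_pos: [0.6191, 0.1902, 0.185]
ee_rot: [3.14, 0.004, 3.067]
wrist_force: [0.4, -0.4, -2.1]
width: 0.0198
finger_force: 29.9
```

Run:
```python
from h import *
show();go((.6183,.1893,.16,3.067),(.6214,.1893,.145,3.067))
s=shot("scene");a=shot("side");o=[]
for i in (s,a):
    q=proj(i,[[.6195,.1893,.108]])[0].astype(int);print(q);o.append(cv2.resize(i["color"][q[1]-30:q[1]+30,q[0]-30:q[0]+30,::-1],None,fx=6,fy=6,interpolation=cv2.INTER_CUBIC))
cv2.imwrite("pics/tip3.png",np.hstack(o))
```

```text
40.9 [0.6191 0.1902 0.185 ] yaw 3.067 F [ 0.4 -0.4 -2.1] w 0.0198
turn [ 0.1  0.2 -0. ] shift [ 0.9 -1.  25. ]
turn [ 0.1  0.2 -0. ] shift [-2.2 -0.8 40. ]
[257 172]
[231 198]
```

>>> arm_command(targets=[0,0,0,0.9,-0.8,4,1,0,0,0,0.9,-0.8,8,1,0,0,0,0.9,-0.8,12,1,0,0,0,0.9,-0.8,16,1,0,0,0,0.9,-0.8,18,1,0,0,0,0.9,-0.8,18,1,0,0,0,0.9,-0.8,18,1])

```text
time: 41.7
tool_pos: [0.6174, 0.1887, 0.1645]
ee_rot: [3.142, 0.0, 3.066]
wrist_force: [-0.3, 0.1, -2.7]
width: 0.0198
finger_force: 29.9
```

>>> arm_command(targets=[0,0,0,0,0.3,3,1,0,0,0,0,0.3,6,1,0,0,0,0,0.3,9,1,0,0,0,-0.7,0.3,12,1,0,0,0,-1.5,0.3,15,1,0,0,0,-2.5,0.3,18,1,0,0,0,-2.5,0.3,18,1,0,0,0,-2.5,0.3,18,1])

```text
time: 42.5
tool_pos: [0.6186, 0.1891, 0.1459]
ee_rot: [-3.142, -0.003, 3.067]
wrist_force: [-4.4, -0.4, 0.3]
width: 0.0199
finger_force: 30.0
```

>>> arm_command(targets=[0,0,0,-1,0,2,1,0,0,0,-2,0,4,1,0,0,0,-3,0,7,1,0,0,0,-3,0,9,1,0,0,0,-3,0,9,1,0,0,0,-3,0,9,1])

```text
time: 43.1
tool_pos: [0.6213, 0.1893, 0.137]
ee_rot: [3.141, -0.004, 3.067]
wrist_force: [-5.5, 1.6, 0.6]
width: 0.0202
finger_force: 30.0
```

>>> arm_command(targets=[0,0,0,-0.5,0,3,1,0,0,0,-0.7,0,6,1,0,0,0,-0.7,0,9,1,0,0,0,-0.7,0,12,1,0,0,0,-0.7,0,12,1,0,0,0,-0.7,0,12,1])

```text
time: 43.7
tool_pos: [0.6212, 0.1893, 0.1245]
ee_rot: [3.141, -0.006, 3.067]
wrist_force: [-7.3, 2.2, 0.8]
width: 0.0198
finger_force: 30.0
```

>>> arm_command(targets=[0,0,0,0.6,0,3,1,0,0,0,0.8,0,6,1,0,0,0,0.8,0,9,1,0,0,0,0.8,0,12,1,0,0,0,0.8,0,14,1,0,0,0,0.8,0,14,1,0,0,0,0.8,0,14,1])

```text
time: 44.4
tool_pos: [0.621, 0.1894, 0.1117]
ee_rot: [3.141, -0.004, 3.067]
wrist_force: [-6.7, 0.5, 3.9]
width: 0.0195
finger_force: 30.0
```

>>> arm_command(targets=[0,0,0,0.6,0,2,1,0,0,0,1,0,4,1,0,0,0,1,0,6,1,0,0,0,1,0,6,1,0,0,0,1,0,6,1])

```text
time: 44.9
tool_pos: [0.6212, 0.1894, 0.1115]
ee_rot: [3.14, 0.002, 3.067]
wrist_force: [-11.9, -0.6, 18.6]
width: 0.0198
finger_force: 30.0
```

>>> arm_command(targets=[0,0,0,1,0,2,1,0,0,0,1,0,2,1,0,0,0,1.5,0,-2,1,0,0,0,1.5,0,-3,-0.1,0,0,0,1,0,-3,-0.1,0,0,0,1,0,-3,-0.1,0,0,0,1,0,-3,-0.1,0,0,0,1,0,-3,-0.1,0,0,0,1,0,-40,-0.1,0,0,0,1,0,-80,-0.2,0,0,0,1,0,-125,-0.3,0,0,0,1,0,-125,-0.3,0,0,0,1,0,-125,-0.3])

```text
time: 46.2
tool_pos: [0.6217, 0.1888, 0.2324]
ee_rot: [3.141, 0.004, 3.066]
wrist_force: [-0.4, -0.7, -0.7]
width: 0.0611
finger_force: 0.0
```

Run:
```python
from h import *
show();s=shot("wrist","d0");tops(s,.155,(.62,.19));show()
a=shot("scene");print(links(a)[:4])
l=[x for x in links(a) if abs(x[0]-597)<80 and abs(x[1]+225)<80];print(l)
go((.596,-.2248,.23,np.pi-np.radians(13.5)))
```

```text
46.2 [0.6217 0.1888 0.2324] yaw 3.066 F [-0.4 -0.7 -0.7] w 0.0611
top 0.1537 592 ((611.2969360351562, 96.26830291748047), (21.431140899658203, 19.78974723815918), 85.63232421875)
top 0.1535 547 ((621.8700561523438, 188.6181640625), (19.220827102661133, 19.93260955810547), 85.63540649414062)
46.25 [0.6208 0.1886 0.23  ] yaw 3.066 F [0.8 0.2 0.3] w 0.061
[(814, -590, 224, 97, -89.5, array([436., 353.])), (595, -225, 68, 55, -13.5, array([306., 282.])), (649, 160, 69, 56, -3.7, array([267., 193.])), (659, 262, 68, 55, -5.0, array([257., 175.]))]
[(595, -225, 68, 55, -13.5, array([306., 282.]))]
turn [-0.1 -0.1  9.2] shift [  -7.  -414.    -1.1]
```

>>> arm_command(targets=[0,0,9.2,-7,-414,-1,-0.3,0,0,9.2,-7,-414,-1,-0.3,0,0,9.2,-7,-414,-1,-0.3,0,0,9.2,-7,-414,-1,-0.3,0,0,9.2,-7,-414,-1,-0.3,0,0,9.2,-7,-414,-1,-0.3,0,0,9.2,-7,-414,-1,-0.4,0,0,9.2,-7,-414,-1,-0.4,0,0,9.2,-7,-414,-1,-0.4,0,0,9.2,-7,-414,-1,-0.4,0,0,9.2,-7,-414,-1,-0.4,0,0,9.2,-7,-414,-1,-0.4])

```text
time: 47.5
tool_pos: [0.5969, -0.2225, 0.2312]
ee_rot: [3.141, -0.001, 2.908]
wrist_force: [-0.0, -0.7, 0.4]
width: 0.0657
finger_force: 0.0
```

Run:
```python
from h import *
s=shot("wrist");show();print(holes(s));L=[l for l in links(s) if 45<l[3]<60 and l[2]<75];print(L)
l=min(L,key=lambda l:abs(l[0]-596)+abs(l[1]+225));y=np.pi+np.radians(l[4])
go((l[0]/1e3,l[1]/1e3,.12,y),(l[0]/1e3,l[1]/1e3,.006,y))
```

```text
47.55 [ 0.597  -0.2224  0.2314] yaw 2.908 F [-0.1  0.4  0. ] w 0.0656
[[0.5964, -0.2248, 0.012, 100.5]]
[(597, -225, 67, 50, -14.0, array([252., 167.]))]
turn [ 0.  -0.   0.6] shift [ -0.6  -2.6 111.4]
turn [ 0.  -0.   0.6] shift [ -0.6  -2.6 225.4]
```

>>> arm_command(targets=[0,0,0.5,0,-2.5,50,-0.4,0,0,0.5,0,-2.5,100,-0.4,0,0,0.5,0,-2.5,150,-0.4,0,0,0.5,0,-2.5,195,-0.4,0,0,0.5,0,-2.5,215,-0.4,0,0,0.5,0,-2.5,225,-0.4,0,0,0.5,0,-2.5,225,-0.4,0,0,0.5,0,-2.5,225,0.5,0,0,0.5,0,-2.5,225,0.5,0,0,0.5,0,-2.5,225,0.5,0,0,0.5,0,-2.5,225,0.5])

```text
time: 48.65
tool_pos: [0.598, -0.227, 0.0092]
ee_rot: [3.141, 0.005, 2.897]
wrist_force: [0.3, 2.5, 6.7]
width: 0.0472
finger_force: 30.0
```

Run:
```python
from h import *
show();x=robot.get_obs()["tool_pos"]
go((x[0],x[1],.2,3.067),(.6023,.0002,.2,3.067),(.6023,.0002,.12,3.067))
```

```text
48.65 [ 0.598  -0.227   0.0092] yaw 2.897 F [0.3 2.5 6.7] w 0.0472
turn [ 0.   0.3 -9.7] shift [-1.000e+00  1.000e-01 -1.908e+02]
turn [ 0.   0.3 -9.7] shift [  49.9  221.6 -190.9]
turn [ 0.   0.3 -9.7] shift [  50.3  221.5 -110.9]
```

>>> arm_command(targets=[0,0,0,0,0,-40,0.5,0,0,0,0,0,-90,0.5,0,0,0,0,0,-140,0.5,0,0,0,0,0,-190,0.5,0,0,-9.7,50,221.5,-190,0.5,0,0,-9.7,50,221.5,-190,0.5,0,0,-9.7,50,221.5,-190,0.5,0,0,-9.7,50,221.5,-190,0.5,0,0,-9.7,50,221.5,-190,0.5,0,0,-9.7,50,221.5,-190,0.5,0,0,-9.7,50,221.5,-150,0.5,0,0,-9.7,50,221.5,-112,0.5,0,0,-9.7,50,221.5,-112,0.5,0,0,-9.7,50,221.5,-112,0.5,0,0,-9.7,50,221.5,-112,0.5,0,0,-9.7,50,221.5,-112,0.5])

```text
time: 50.25
tool_pos: [0.603, -0.0007, 0.1217]
ee_rot: [-3.141, 0.006, 3.066]
wrist_force: [1.1, 0.8, -3.2]
width: 0.0472
finger_force: 30.0
```

Run:
```python
from h import *
show();held();show()
go((.6023,.0002,.1,3.067))
```

```text
50.25 [ 0.603  -0.0007  0.1217] yaw 3.066 F [ 1.1  0.8 -3.2] w 0.0472
top z 0.1251 ((600.5173950195312, -0.8298530578613281), (48.12923049926758, 64.85240173339844), 85.62073516845703) [[0.5996, -0.0008, 0.1251, 500.0]]
50.3 [ 6.028e-01 -6.000e-04  1.214e-01] yaw 3.066 F [ 0.7 -0.1 -2.7] w 0.0466
turn [-0.   0.3 -0.1] shift [ 0.6  0.7 21.4]
```

>>> arm_command(targets=[0,0,0,-2,0.8,8,0.5,0,0,0,-2,0.8,15,0.5,0,0,0,-2,0.8,20,0.5,0,0,0,-2,0.8,23,0.5,0,0,0,-2,0.8,25,0.5,0,0,0,-2,0.8,26,0.5,0,0,0,-2,0.8,26,0.5])

```text
time: 51.0
tool_pos: [0.6026, 0.0007, 0.0951]
ee_rot: [-3.142, -0.0, 3.066]
wrist_force: [-5.3, 0.0, 7.8]
width: 0.0469
finger_force: 30.0
```

Contact with the deck; release and look.

>>> arm_command(targets=[0,0,0,0,0,0,-0.3,0,0,0,0,0,0,-0.4,0,0,0,0,0,0,-0.4,0,0,0,0,0,0,-0.4,0,0,0,0,0,-30,-0.4,0,0,0,0,0,-80,-0.4,0,0,0,0,0,-120,-0.4,0,0,0,0,0,-140,-0.4,0,0,0,0,0,-140,-0.4,0,0,0,0,0,-140,-0.4,0,0,0,0,0,-140,-0.4])

```text
time: 52.1
tool_pos: [0.6023, 0.0007, 0.2297]
ee_rot: [3.141, -0.004, 3.066]
wrist_force: [0.2, -0.3, 0.1]
width: 0.0657
finger_force: 0.0
```

Run:
```python
from h import *
show();s=shot("wrist","laid2");laid(s);tops(s,.155,(.615,.095));show()
go((.615,.095,.235,3.067))
```

```text
52.1 [0.6023 0.0007 0.2297] yaw 3.066 F [ 0.2 -0.3  0.1] w 0.0657
z [0.0973 0.0986 0.0999] tilt [-0.26  -0.755] ((623.4871215820312, 189.42855834960938), (49.82268142700195, 65.93429565429688), 85.67330932617188)
z [0.097  0.0986 0.1001] tilt [-0.255 -0.478] ((614.1868286132812, 94.84619903564453), (49.514190673828125, 63.6351432800293), 85.66207122802734)
z [0.0973 0.0985 0.0998] tilt [-0.224  0.015] ((600.9063720703125, 0.5085887908935547), (46.152976989746094, 65.0618896484375), 85.65116882324219)
[[0.5991, 0.001, 0.098, 212.5]]
top 0.1535 601 ((611.5851440429688, 93.45606231689453), (21.637296676635742, 19.807035446166992), 85.63984680175781)
top 0.1533 636 ((621.37255859375, 186.7613983154297), (23.58740997314453, 19.945568084716797), 85.62763214111328)
52.15 [0.6022 0.0007 0.2296] yaw 3.066 F [ 0.1  0.3 -0.8] w 0.066
turn [ 0.  -0.3 -0. ] shift [-5.6 95.  -5.5]
```

Run:
```python
from h import *
go((.4555,.3875,.24,2.897),(.4555,.3875,.092,2.897))
```

```text
turn [-0.  -0.3  9.7] shift [175.5 374.7  -9.6]
turn [-0.  -0.3  9.7] shift [174.8 374.6 138.4]
```

>>> arm_command(targets=[0,0,9.7,175,374.6,-10,-0.3,0,0,9.7,175,374.6,-10,-0.3,0,0,9.7,175,374.6,-10,-0.3,0,0,9.7,175,374.6,-10,-0.3,0,0,9.7,175,374.6,-10,-0.3,0,0,9.7,175,374.6,-10,-0.3,0,0,9.7,175,374.6,-10,-0.3,0,0,9.7,175,374.6,-10,-0.3,0,0,9.7,175,374.6,-10,-0.3,0,0,9.7,175,374.6,-10,-0.3,0,0,9.7,175,374.6,-10,-0.3,0,0,9.7,175,374.6,40,-0.3,0,0,9.7,175,374.6,85,-0.3,0,0,9.7,175,374.6,125,-0.3,0,0,9.7,175,374.6,138,-0.3,0,0,9.7,175,374.6,138,-0.3,0,0,9.7,175,374.6,138,-0.3])

```text
time: 53.85
tool_pos: [0.4587, 0.3871, 0.0967]
ee_rot: [3.139, 0.003, 2.895]
wrist_force: [0.3, -0.3, 0.4]
width: 0.0609
finger_force: 0.0
```

Run:
```python
from h import *
show();go((.4555,.3875,.092,2.897))
```

```text
53.85 [0.4587 0.3871 0.0967] yaw 2.895 F [ 0.3 -0.3  0.4] w 0.0609
turn [ 0.1  0.1 -0.1] shift [ 3.2 -0.4  4.7]
```

>>> arm_command(targets=[0,0,0,1,0,2,-0.3,0,0,0,1,0,2,-0.3,0,0,0,1,0,2,1,0,0,0,1,0,2,1,0,0,0,1,0,2,1,0,0,0,1,0,2,1,0,0,0,1,0,2,1,0,0,0,1,0,2,1,0,0,0,1,0,2,1,0,0,0,1,0,2,1,0,0,0,1,0,2,1,0,0,0,1,0,2,1])

```text
time: 55.05
tool_pos: [0.456, 0.3876, 0.0925]
ee_rot: [3.141, 0.0, 2.897]
wrist_force: [-0.7, 0.6, -0.1]
width: 0.0203
finger_force: 29.4
```

Run:
```python
from h import *
show();x=robot.get_obs()["tool_pos"];d=x[0]-.4555;print(d)
go((x[0],x[1],.252,2.897),(.604+d,.0003,.252,3.067),(.604+d,.0003,.185,3.067))
```

```text
55.05 [0.456  0.3876 0.0925] yaw 2.897 F [-0.7  0.6 -0.1] w 0.0203
0.0005472223110358221
turn [ 0.  0. -0.] shift [  -0.     0.  -159.5]
turn [ 0.   0.  -9.8] shift [-238.  -339.7 -159.5]
turn [ 0.   0.  -9.8] shift [-238.  -339.8  -92.5]
```

>>> arm_command(targets=[0,0,0,0,0,-40,1,0,0,0,0,0,-85,1,0,0,0,0,0,-130,1,0,0,0,0,0,-160,1,0,0,0,0,0,-160,1,0,0,-9.8,-238,-339.8,-160,1,0,0,-9.8,-238,-339.8,-160,1,0,0,-9.8,-238,-339.8,-160,1,0,0,-9.8,-238,-339.8,-160,1,0,0,-9.8,-238,-339.8,-160,1,0,0,-9.8,-238,-339.8,-160,1,0,0,-9.8,-238,-339.8,-160,1,0,0,-9.8,-238,-339.8,-160,1,0,0,-9.8,-238,-339.8,-160,1,0,0,-9.8,-238,-339.8,-160,1,0,0,-9.8,-238,-339.8,-125,1,0,0,-9.8,-238,-339.8,-92,1,0,0,-9.8,-238,-339.8,-92,1,0,0,-9.8,-238,-339.8,-92,1,0,0,-9.8,-238,-339.8,-92,1])

```text
time: 57.05
tool_pos: [0.6054, 0.0011, 0.1868]
ee_rot: [3.141, 0.004, 3.069]
wrist_force: [-0.4, 0.8, -1.6]
width: 0.0198
finger_force: 30.0
```

Run:
```python
from h import *
show();s=shot("scene");show();go((.6045,.0003,.167,3.067))
```

```text
57.05 [0.6054 0.0011 0.1868] yaw 3.069 F [-0.4  0.8 -1.6] w 0.0198
57.1 [0.6057 0.0009 0.1873] yaw 3.069 F [ 0.3  0.1 -1.4] w 0.0197
turn [0.  0.3 0.1] shift [ 1.3 -0.6 20.3]
```

>>> arm_command(targets=[0,0,0,1.2,-0.5,4,1,0,0,0,1.2,-0.5,8,1,0,0,0,1.2,-0.5,12,1,0,0,0,1.2,-0.5,16,1,0,0,0,1.2,-0.5,20,1,0,0,0,1.2,-0.5,20,1,0,0,0,1.2,-0.5,20,1])

```text
time: 57.8
tool_pos: [0.6033, -0.0002, 0.1643]
ee_rot: [3.142, -0.0, 3.068]
wrist_force: [0.2, -0.5, -1.1]
width: 0.0201
finger_force: 30.0
```

>>> arm_command(targets=[0,0,0,-0.7,0.3,2,1,0,0,0,-0.7,0.3,5,1,0,0,0,-0.7,0.3,8,1,0,0,0,-1.5,0.3,11,1,0,0,0,-2.3,0.3,14,1,0,0,0,-3,0.3,17,1,0,0,0,-3,0.3,17,1,0,0,0,-3,0.3,17,1])

```text
time: 58.6
tool_pos: [0.606, -0.0, 0.1467]
ee_rot: [3.141, -0.001, 3.068]
wrist_force: [-2.5, 1.0, -1.6]
width: 0.0201
finger_force: 30.0
```

>>> arm_command(targets=[0,0,0,-1,0,3,1,0,0,0,-2,0,6,1,0,0,0,-2.8,0,9,1,0,0,0,-2.8,0,12,1,0,0,0,-2.8,0,12,1,0,0,0,-2.8,0,12,1])

```text
time: 59.2
tool_pos: [0.6083, -0.0001, 0.135]
ee_rot: [3.141, -0.002, 3.068]
wrist_force: [-5.7, 0.8, -0.5]
width: 0.02
finger_force: 30.0
```

>>> arm_command(targets=[0,0,0,-0.3,0,3,1,0,0,0,-0.3,0,6,1,0,0,0,-0.3,0,9,1,0,0,0,-0.3,0,12,1,0,0,0,-0.3,0,15,1,0,0,0,-0.3,0,18,1,0,0,0,-0.3,0,18,1,0,0,0,-0.3,0,18,1])

```text
time: 60.0
tool_pos: [0.6083, -0.0001, 0.1172]
ee_rot: [3.141, -0.003, 3.068]
wrist_force: [-5.7, 0.0, 0.6]
width: 0.0198
finger_force: 30.0
```

>>> arm_command(targets=[0,0,0,0,0,2,1,0,0,0,0,0,4,1,0,0,0,0,0,6,1,0,0,0,0,0,6,1,0,0,0,0,0,6,1])

```text
time: 60.5
tool_pos: [0.6086, -0.0001, 0.1127]
ee_rot: [3.141, -0.001, 3.068]
wrist_force: [-7.3, 1.5, 5.0]
width: 0.0198
finger_force: 30.0
```

>>> arm_command(targets=[0,0,0,0,0,2,1,0,0,0,0,0,4,1,0,0,0,0,0,5,1,0,0,0,0,0,5,1,0,0,0,0,0,5,1])

```text
time: 61.0
tool_pos: [0.6093, -0.0001, 0.1125]
ee_rot: [3.142, 0.003, 3.068]
wrist_force: [-12.9, 1.1, 17.8]
width: 0.02
finger_force: 30.0
```

>>> arm_command(targets=[0,0,0,0.5,0,-3,1,0,0,0,0.5,0,-5,-0.1,0,0,0,0.5,0,-5,-0.1,0,0,0,0.5,0,-5,-0.1,0,0,0,0.5,0,-5,-0.1,0,0,0,0.5,0,-5,-0.1,0,0,0,0.5,0,-40,-0.1,0,0,0,0.5,0,-80,-0.2,0,0,0,0.5,0,-125,-0.3,0,0,0,0.5,47,-125,-0.3,0,0,0,-6,95,-125,-0.3,0,0,0,-6,95,-125,-0.3,0,0,0,-6,95,-125,-0.3,0,0,0,-6,95,-125,-0.3,0,0,0,-6,95,-125,-0.3])

```text
time: 62.5
tool_pos: [0.6223, 0.0926, 0.2313]
ee_rot: [-3.141, -0.0, 3.066]
wrist_force: [0.6, 0.8, -0.1]
width: 0.0609
finger_force: 0.0
```

Run:
```python
from h import *
show();s=shot("wrist","fin");laid(s);tops(s,.155,(.615,.095),.15);show()
o=[s["color"][60:300,60:450]]
for n in("scene","side"):
    i=shot(n);q=proj(i,[[.615,.095,.11]])[0].astype(int);o.append(i["color"][q[1]-60:q[1]+60,q[0]-65:q[0]+65])
o=[cv2.resize(x[:,:,::-1],(390,280)) for x in o]
cv2.imwrite("pics/fin.png",np.vstack([np.hstack(o[:2]),np.hstack([o[2],o[2]*0])]))
go((.6153,.0947,.125,3.067))
```

```text
62.5 [0.6223 0.0926 0.2313] yaw 3.066 F [ 0.6  0.8 -0.1] w 0.0609
z [0.0972 0.0986 0.1   ] tilt [-0.238  0.715] ((608.2662963867188, 0.5115184783935547), (49.56413650512695, 63.86307144165039), 85.70729064941406)
z [0.0972 0.0986 0.1   ] tilt [-0.276 -0.573] ((621.6007080078125, 189.5550079345703), (49.62637710571289, 63.84538269042969), 85.44863891601562)
z [0.0974 0.0986 0.1002] tilt [-0.168 -0.006] ((613.9051513671875, 95.085693359375), (46.08552932739258, 62.69933319091797), 85.75262451171875)
[[0.62, 0.0949, 0.098, 787.5]]
top 0.1537 570 ((611.775146484375, 94.70697021484375), (19.07137680053711, 19.44072723388672), 85.65695190429688)
top 0.1534 612 ((620.1893310546875, 187.80517578125), (21.541383743286133, 20.360702514648438), 85.65454864501953)
top 0.1534 605 ((607.7132568359375, 0.8797063827514648), (21.233510971069336, 20.436864852905273), 85.66248321533203)
62.55 [0.6224 0.0926 0.2315] yaw 3.066 F [-0.2  0.2 -0.5] w 0.0612
turn [-0.  0. -0.] shift [  7.3   1.3 106.6]
```

View pics/fin.png

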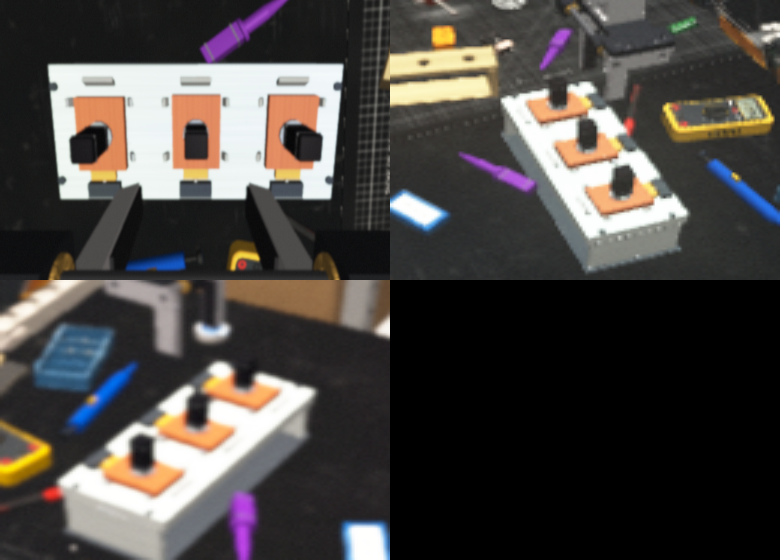

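```bash
python3 -c "
from bench import robot
print(robot.close_job())"
```

```text
the job is handed in; nothing more can be done
None
```

I handed the job in at about 63 s of the 210 s allowed. All three stubs are driven out, and the three links lie flat with a black drift standing in each, its collar down on the link by height and force readings. The middle and left drifts lean toward the robot by a little over 2° and about 1.5°; I put that down to play in the bores and left them. I did not look under the deck for the stubs, but a drift passed 42 mm or more down through every bore.

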